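# Touch-mark a clamped blank with a hand punch

### The job

Lift the yellow hatch just clear of its seat on the green marking station, slide it sideways between its channel walls without lifting it out of them, and leave it resting flat on the parking deck, clear of the well. Then take the orange punch from its leaning rack, stand it upright, die down, in the middle of the black rubber pad and let go; take it again by its upper end, press it squarely on the red-ticked spot of the blank in the well so that the sprung bed goes down about 7 mm without reaching its bottom, hold it steady there for half a second, and lift it straight off without tilting or sliding. Finally stand the punch upright on the middle of the pad again, let go, leave the hatch parked, and leave the hammer, tin and steel bar alone.

Things in the scene. Friction and masses are not known exactly. Their poses are not given: they have to be found in the camera images.
- station: Green and steel marking station fixed to the bench. Origin on the bench under the well's centre; +y runs along the channel from the well to the parking deck. x -59 to 59 mm, y -59 to 193 mm. Two channel walls along the x sides, 95 mm high, 98 mm apart inside. Parking deck 70 mm high, y 49 to 185 mm, then an end stop 78 mm high. Wall at the -y end 70 mm high.
- park (a point): A good parked place for the hatch: point on the surface of the parking deck (70 mm above the bench), 115 mm along the station's +y from the well's centre; axes as the station's. Keep the hatch's underside lower than the channel walls' tops (25 mm above this point) all the way.
- hatch_grip (a point): Centre of the black handle bar of the yellow hatch. Bar 56 mm along the hatch's x (across the channel), 16 mm wide in y, 18 mm high, on two legs. Hatch plate 92 x 92 x 12 mm, about 0.3 kg; its underside is 58 mm below this point. At the start it lies in its seat, flush with the deck, axes parallel to the station's, z up.
- well (a point): Centre of the well's mouth, at the level of the parking deck (70 mm above the bench); axes as the station's. The well is a 68 x 68 mm opening. Around it lies the hatch's seat: a recess 98 x 98 mm, 12 mm below the deck.
- mark (a point): Centre of the upper face of the blank (light metal, clamped on the sprung bed by two brass strips) in the well: the spot to be marked, between four red corner ticks that frame a 38 mm square. 34 mm above the bench, 36 mm below the parking deck, when the bed is up. Axes as the station's; it goes down with the bed.
- bed (a joint): How far the sprung bed with the blank is pressed down, in m: 0 up, 0.012 on its bottom stop. It starts to move at about 4 N and takes about 1.2 N more for each mm (12 N at 7 mm). Wanted: 0.007; good from 0.005 to 0.010.
- punch_mid (a point): Centre of the marking punch, half-way along it. Square bar 120 mm long, z from die to head, x and y square to its faces. Steel die 36 x 36 mm, 60 to 32 mm before this point; orange sleeve 30 x 30 mm, 30 mm before to 52 mm past it; steel head 24 x 24 mm. About 0.3 kg. At the start it leans in the rack, z 45 degrees from vertical towards the rack's +x (away from the robot), its y the rack's y.
- punch_foot (a point): Centre of the punch's flat die face, 60 mm from its centre along -z; axes as the punch's.
- rack: Fixed wooden leaning rack; origin at the centre of its underside on the bench. Base 130 x 60 x 8 mm. A 22 mm wide ramp rising at 45 degrees towards its +x carries the punch; a stop with two small cheeks holds the die at the low -x end. The sleeve overhangs the ramp on both y sides, free to be gripped along y.
- rack_mid (a point): Where the punch's centre lies at the start, in the rack (about 72 mm above the bench).
- pad_top (a point): Centre of the upper face of the rest pad, black rubber 94 x 94 mm in a 104 mm steel frame fixed to the bench, 10 mm above the bench.
- hammer: Bystander: hand hammer 260 mm long, lying; origin near the middle of its length on the bench.
- wax_tin: Bystander: round tin with a blue label, 72 mm across and 75 mm tall, origin at the centre of its underside.
- bar_offcut: Bystander: dark steel bar 130 x 40 x 22 mm, origin at the centre of its underside.
Not all that is in view belongs to the job. Of the things shaped like the part that bears hatch_grip, the yellow one is meant.

How it is judged:
By the outcome, as a careful person would: the job done as asked, in the order asked, and still so for the second after the job is handed in, with the robot touching nothing.
It also fails if it takes over 72 s, if anything falls off the work surface, if the arm or the gripper's body presses on something with over 40 N, if the wrist force passes 120 N, or if a joint passes its speed limit or range.

### The arm

A 6-joint arm with a two-finger parallel gripper is mounted at the origin on the work surface. World frame = base frame: x ahead of the robot, y to its left, z up, the work surface at z = 0. Lengths are in m, angles in rad, forces in N, time in s.
With the tool pointing down it reaches from about 0.3 to 0.875 m from the base axis. Payload 6.4 kg.
Tool frame: the origin (TCP) lies between the finger pads; the fingertips stand 11 mm ahead of it and the grasp point (between the pads) lies 8 mm behind it (ctrl.tcp_to_tips is the y of the fingertips in the tool frame, in m); y points along the fingers, x is the direction in which the jaws open and shut, and the axes are right-handed (so a half turn about y gives the same grasp; the last joint's range is limited). The gripper opens to 85 mm and grips with 20 to 120 N. Pads are 22 mm wide; open, the fingers measure 114 mm over their backs; the gripper's body (76 mm by 85 mm) begins 54 mm behind the grasp point. The pads swing forward as they close: fully open they stand 13 mm farther back than shut.
Start: joints at [-1.507, 0.181, 1.607, -0, 1.354, -0.206], TCP at [0.153, -0.554, 0.242] pointing down, gripper open.
Joint ranges: [-2.99, 2.99], [-0.89, 2.07], [0.3, 2.58], [-1.14, 4.28], [0, 2.63], [-3.12, 3.12]. Speed limits (rad/s): [2.57, 2.57, 3.01, 3.14, 3.14, 3.14].

### API

Orientations are given as a unit quaternion [w, x, y, z].
In Python, from bench import ctrl gives the robot as it stands.
- The arm moves only by the tool apply_moves, never from a script. Its argument "plan" is text: rows parted by semicolons, each of 7 numbers parted by spaces: the shift along the tool's x, y, z each as a share of 0.05 m, from -1 to 1, then the turn, a rotation vector about the tool's x, y, z each as a share of 0.12 rad, from -1 to 1, then the opening, from 0 (shut) to 1 (fully open). In form: dx dy dz wx wy wz claw; .... A call has exactly 5 rows; each row shifts and turns the commanded pose from where the row before left it, along the tool's axes as they then stand; what a row does not reach is not made up. A row lasts 1/10 s, in which the tool goes at most 50 mm and 8.59 degrees, less where a joint would pass 70% of its speed; a pose out of reach is approached as far as the arm can. A call with a number of a shift or a turn outside -1 to 1 is refused whole. A call with a gripper value outside its range is refused whole. The fingers move at their own pace and stop on an object; the grip force is fixed at half the most. Time passes only in rows, so rows that do not move let the fingers close, or fill a call up. It gives the time, the measured TCP pose, the force and the opening at its end, in the units of the state.
- ctrl.get_obs(): the state, without advancing time (a new reading comes with each control period).
- ctrl.camera(name): name is "side" or "top" or "wrist"; returns the picture (400x640x3 uint8, red, green, blue); there is no depth.
- ctrl.get_calibration(name): a dict with "intrinsics" (3x3 intrinsics, pixels), "R" (3x3) and "t" (3): a world point X has camera coordinates R X + t. Camera axes: x right, y down, z forward; pixel columns grow to the right and rows downward; lengths in m; the calibration is good to about 2 mm. A picture is of the moment at which its call begins: read the wrist's pose just before it. get_calibration takes no time and is no camera call; for the wrist camera it gives the pose at the moment of the call.
- ctrl.hand_in(): hands the job in, once; it reports no verdict.
Trained networks look in the newest picture that a camera, given by its name, has taken for a name from the list of things; names that differ only in an ending like _2 or _b are one class to them, and where a whole thing is asked for, a point or a joint stands for the part that bears it (a point fixed in the world has none). Each returns a list of dicts, best first, with "score" (0 to 1); they miss things now and then, are a little off and sometimes report something else, mostly with a low value. They report only what shows in the picture. A call takes as long as a camera call. They do not tell look-alikes from the thing itself.
- ctrl.recognise(camera, target): "point" ([x, y, z] in m, in world coordinates, good to about 4 mm: the middle of the surface that is visible of it).
The state is a dict: "time_s": time; "q": joint angles; "dq": joint speeds; "joint_efforts": joint torques, N m; "eef_pos": TCP position; "eef_rot": TCP orientation; "wrist_force": force on the tool from outside, world axes, zero at the start; "torque": the same for the moment, N m; "opening": opening from 0.0 (shut) to 1.0 (fully open).
Only numpy, scipy, OpenCV 4.12 (cv2) and the standard library are available. Lean on these libraries where they do the work, as an engineer would, in place of code of your own. Each camera call takes 0.05 s, during which the arm holds its last target.

## Working session

There is one attempt and no reset: what is moved stays moved. The work goes in short steps, Python scripts to look and compute and a tool call to move; the robot and the scene stay as the last step left them, time stands still between calls to the robot, and variables do not carry over. Pictures are saved under pics/ and viewed, and the job is handed in when it is done.

Besides the shell and the picture viewer there is one more tool, called as name(argument=value, ...) on one line, values as JSON. apply_moves: Moves the arm, as the interface text tells. Shift numbers are shares of 0.05 m and turn numbers shares of 0.12 rad, none past 1 either way. Its arguments: {"type":"object","properties":{"plan":{"type":"string"}},"required":["plan"]}

```bash
mkdir -p pics; ls; python3 - <<'E'
from bench import ctrl
import cv2,numpy as np
o=ctrl.get_obs()
for k,v in o.items(): print(k,np.round(v,4))
print(ctrl.tcp_to_tips)
for n in ["side","top","wrist"]:
    c=ctrl.get_calibration(n)
    print(n,np.round(c["intrinsics"],1).tolist(),np.round(c["R"],3).tolist(),np.round(c["t"],3).tolist())
    im=ctrl.camera(n); cv2.imwrite(f"pics/{n}0.png",im[:,:,::-1])
E
```

```text
pics
time_s 0.0
q [-1.5073  0.1815  1.608  -0.      1.3538 -0.2063]
dq [ 0.0017  0.0018  0.0012 -0.0003  0.0005 -0.0002]
joint_efforts [-3.70000e-03 -4.44880e+01 -3.51335e+01 -4.00000e-04  9.00000e-03
 -0.00000e+00]
eef_pos [ 0.1533 -0.5537  0.2414]
eef_rot [ 0.5632 -0.5623  0.4286 -0.4278]
wrist_force [ 0.1439 -0.022  -0.0843]
torque [0.0339 0.035  0.0208]
opening 0.9971
0.011
side [[416.1, 0.0, 317.4], [0.0, 416.1, 200.3], [0.0, 0.0, 1.0]] [[-0.946, -0.323, 0.0], [-0.216, 0.634, -0.742], [0.24, -0.703, -0.67]] [0.512, 0.208, 0.899]
top [[477.4, 0.0, 314.2], [0.0, 477.4, 200.0], [0.0, 0.0, 1.0]] [[-0.01, -1.0, 0.007], [-0.998, 0.01, -0.065], [0.065, -0.008, -0.998]] [-0.021, 0.552, 1.11]
wrist [[319.6, 0.0, 319.0], [0.0, 319.6, 193.4], [0.0, 0.0, 1.0]] [[0.267, -0.964, -0.002], [-0.919, -0.255, 0.3], [-0.29, -0.078, -0.954]] [-0.574, -0.038, 0.38]
```

View pics/side0.png

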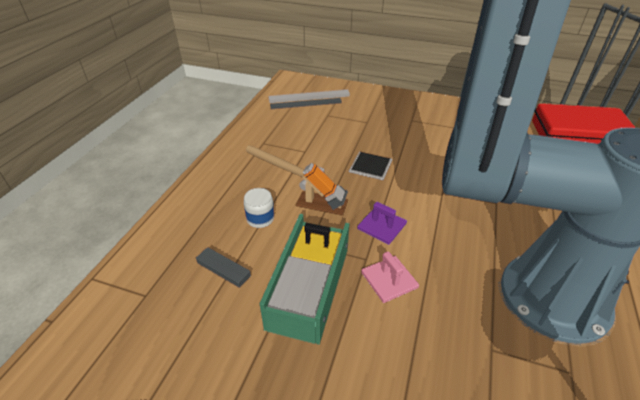

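View pics/top0.png

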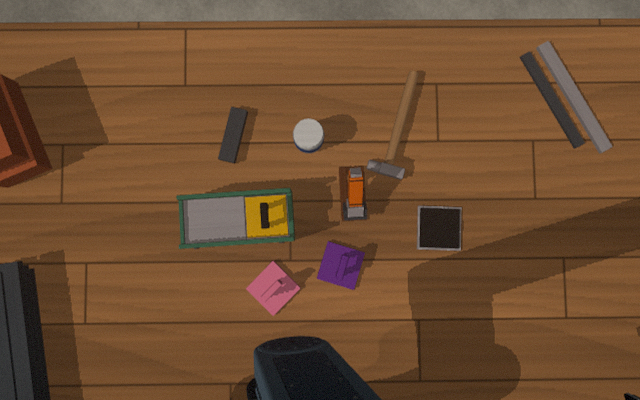

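View pics/wrist0.png

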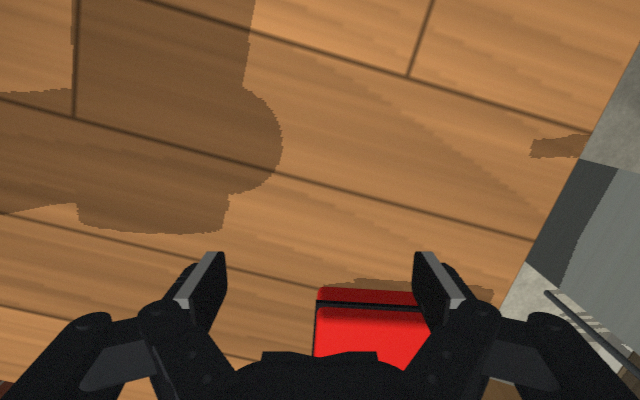

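The side view shows the yellow hatch with its black handle at about (317,235), the orange punch in its rack (325,185) and the pad (370,165). There are also purple and pink look-alike hatches. In the top view the hatch is at (267,215), the rack at (355,192) and the pad at (440,228). Next I'll zoom in for measurement.

```bash
cat > h.py <<'E'
import numpy as np,cv2
from bench import ctrl
def cal(n):
    c=ctrl.get_calibration(n); return np.array(c["intrinsics"]),np.array(c["R"]),np.array(c["t"])
def proj(c,X):
    K,R,t=c; p=K@(R@np.asarray(X,float)+t); return p[:2]/p[2]
def ray(c,uv):
    K,R,t=c; d=R.T@np.linalg.solve(K,[uv[0],uv[1],1.]); return -R.T@t,d
def onz(c,uv,z):
    o,d=ray(c,uv); return o+d*(z-o[2])/d[2]
def tri(obs):
    A=np.zeros((3,3));b=np.zeros(3)
    for c,uv in obs:
        o,d=ray(c,uv);d=d/np.linalg.norm(d);P=np.eye(3)-np.outer(d,d);A+=P;b+=P@o
    X=np.linalg.solve(A,b); return X,[np.linalg.norm(proj(c,X)-uv) for c,uv in obs]
def crop(src,dst,x0,y0,w,h,s):
    im=cv2.imread(src)[y0:y0+h,x0:x0+w]; cv2.imwrite(dst,cv2.resize(im,None,fx=s,fy=s,interpolation=cv2.INTER_CUBIC))
E
python3 - <<'E'
from h import *
crop("pics/top0.png","pics/top0a.png",170,150,160,110,5)
crop("pics/top0.png","pics/top0b.png",330,150,140,110,5)
crop("pics/side0.png","pics/side0a.png",250,150,150,110,5)
c=cal("top")
for n,uv,z in [("stn -y end",(291,216),.07),("stn +y",(181,221),.07),("handle",(265,215),.12),("pad",(439.5,228),.01),("rack",(355,192),.0),]:
    print(n,np.round(onz(c,uv,z),4))
for cam in("top","side"):
  for t in ["hatch_grip","punch_mid","rack","pad_top","station"]:
    try:
        for r in ctrl.recognise(cam,t): print(cam,t,np.round(r["point"],4),round(r["score"],2))
    except Exception as e: print(t,e)
E
```

```text
stn -y end [0.5129 0.0264 0.07  ]
stn +y [0.5042 0.2732 0.07  ]
handle [0.514  0.0801 0.12  ]
pad [ 0.4828 -0.3236  0.01  ]
rack [ 0.5713 -0.125   0.    ]
top hatch_grip [ 0.399  -0.081   0.0089] 0.74
top hatch_grip [0.5165 0.0775 0.0717] 0.61
top hatch_grip [0.3479 0.076  0.0093] 0.6
top punch_mid [ 0.5604 -0.1181  0.0836] 0.91
top rack [ 0.5719 -0.0993  0.0091] 0.97
top pad_top [ 0.4861 -0.3199  0.0092] 0.73
top station [0.5091 0.1813 0.0701] 0.97
side hatch_grip [0.3473 0.0839 0.0103] 0.91
side hatch_grip [0.5126 0.0877 0.0703] 0.85
side hatch_grip [ 0.3985 -0.0762  0.013 ] 0.59
side punch_mid [ 0.559  -0.1006  0.0802] 0.76
side rack [ 0.5779 -0.1033  0.0108] 0.95
side pad_top [ 0.4836 -0.316   0.0111] 0.7
side station [0.5029 0.2161 0.0695] 0.87
```

```bash
cat >> h.py <<'E'
from scipy.spatial.transform import Rotation as Ro
def pose():
    o=ctrl.get_obs(); q=o["eef_rot"]; return np.array(o["eef_pos"]),Ro.from_quat([q[1],q[2],q[3],q[0]])
def down(ang):  # tool x at world heading ang (deg), y down
    a=np.radians(ang); x=np.array([np.cos(a),np.sin(a),0]); y=np.array([0,0,-1.]); return Ro.from_matrix(np.c_[x,y,np.cross(x,y)])
def steps(p,R,n=None,p0=None,R0=None):
    a,A=pose()
    if p0 is not None:a=np.array(p0)
    if R0 is not None:A=R0
    p=np.array(p); rv=(A.inv()*R).as_rotvec()
    need=max(np.abs(p-a).max()/.05,np.linalg.norm(p-a)/.05,np.linalg.norm(rv)/.12)
    if n is None: n=int(np.ceil(need/5-.02))*5
    print("need rows",round(need,2),"n",n,"dist",np.round(p-a,4),"rotdeg",np.round(np.degrees(rv),2))
    for i in range(n):
        Ai=A*Ro.from_rotvec(rv*i/n)
        d=Ai.inv().apply((p-a)/n)/.05
        print(" ".join(f"{v:.2f}" for v in d),"|"," ".join(f"{v:.2f}" for v in rv/n/.12))
    return
def st():
    o=ctrl.get_obs(); print("t",round(o["time_s"],2),"p",np.round(o["eef_pos"],4),"F",np.round(o["wrist_force"],1),"T",np.round(o["torque"],2),"op",round(o["opening"],3))
E
python3 - <<'E'
from h import *
p,R=pose();print(R.as_matrix().round(3))
K,Rc,t=cal("wrist"); o=-Rc.T@t
print("cam origin in tool",R.inv().apply(o-p).round(4)); print("cam axes in tool (cols)",(R.as_matrix().T@Rc.T).round(3))
c=cal("top");s=cal("side")
E
```

```text
[[ 0.267 -0.     0.964]
 [-0.964 -0.     0.267]
 [ 0.    -1.    -0.   ]]
cam origin in tool [ 0.0005 -0.131   0.0776]
cam axes in tool (cols) [[ 1.     0.    -0.001]
 [ 0.001 -0.301  0.954]
 [ 0.    -0.954 -0.301]]
```

View pics/top0a.png

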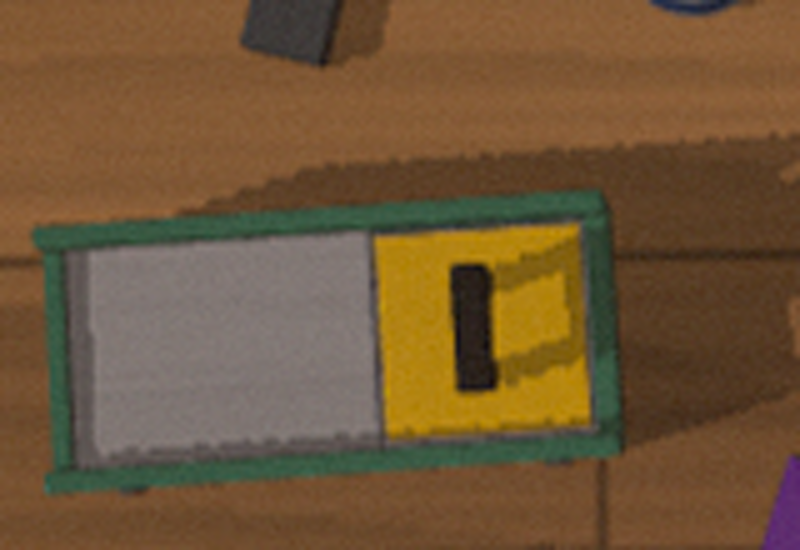

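View pics/top0b.png

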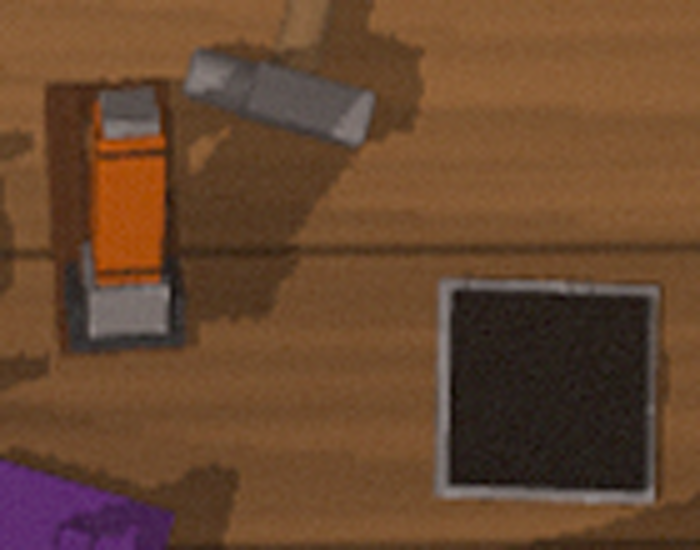

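View pics/side0a.png

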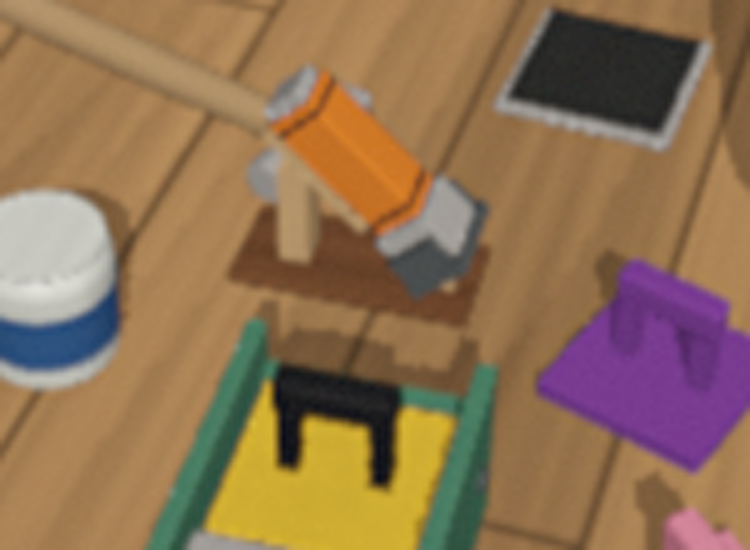

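In the top crop the station walls' outer corners are at about (35,230), (605,192), (620,453) and (47,493). The handle centre is near (473,328), the pad spans (437..660, 278..500) in the second crop, and the punch axis is at x≈130.

```bash
cat > m1.py <<'E'
from h import *
T=cal("top");S=cal("side")
f=lambda x,y,x0,y0:((x+.5)/5-.5+x0,(y+.5)/5-.5+y0)
ta=lambda x,y:f(x,y,170,150); tb=lambda x,y:f(x,y,330,150); sa=lambda x,y:f(x,y,250,150)
C=np.array([onz(T,ta(*u),.095) for u in [(35,230),(605,192),(620,453),(47,493)]]); print(C.round(4))
print("len",np.linalg.norm(C[0]-C[1]),np.linalg.norm(C[3]-C[2]),np.linalg.norm(C[1]-C[2]),np.linalg.norm(C[0]-C[3]))
ey=((C[0]-C[1])+(C[3]-C[2]))/2; print("yaw of +y from world y",np.degrees(np.arctan2(-ey[0],ey[1])))
ey/=np.linalg.norm(ey); cen=C.mean(0); print("origin",cen-ey*.067)
# handle: bar ends, top
print("handle tri",tri([(T,ta(474,327)),(S,sa(337,388))]), onz(T,ta(474,327),.137))
P=np.array([onz(T,tb(*u),.01) for u in [(440,279),(660,287),(655,502),(436,496)]]);print("pad",P.round(4),P.mean(0),[np.linalg.norm(P[i]-P[i-1]) for i in range(4)])
R=np.array([onz(T,tb(*u),.008) for u in [(45,85),(168,82),(184,350),(64,355)]]);print("rack",R.round(4),R.mean(0))
d=(R[0]+R[1]-R[2]-R[3]);print("rack yaw",np.degrees(np.arctan2(d[1],d[0])))
print("pad tri",tri([(T,tb(548,391)),(S,sa(602,77))]))
E
python3 m1.py
```

```text
[[0.5595 0.2765 0.095 ]
 [0.5738 0.0259 0.095 ]
 [0.4591 0.0201 0.095 ]
 [0.4443 0.2703 0.095 ]]
len 0.2510428803476103 0.250624489603616 0.11490060868679143 0.11535800657935555
yaw of +y from world y 3.329915458749474
origin [0.51307166 0.08129502 0.095     ]
handle tri (array([0.51385185, 0.08106709, 0.12280904]), [np.float64(0.039775879792978114), np.float64(0.04007359348498076)]) [0.51344225 0.07972022 0.137     ]
pad [[ 0.537  -0.2728  0.01  ]
 [ 0.5322 -0.3777  0.01  ]
 [ 0.4302 -0.3722  0.01  ]
 [ 0.4342 -0.2684  0.01  ]] [ 0.48340209 -0.32276458  0.01      ] [np.float64(0.10297552762104217), np.float64(0.10505266448380272), np.float64(0.10209909063489184), np.float64(0.10394556512690152)]
rack [[ 0.6321 -0.0859  0.008 ]
 [ 0.633  -0.1449  0.008 ]
 [ 0.5045 -0.1503  0.008 ]
 [ 0.5027 -0.0932  0.008 ]] [ 0.56808874 -0.11857967  0.008     ]
rack yaw 2.822991406447218
pad tri (array([ 0.48431189, -0.32433177,  0.00366972]), [np.float64(0.44704379589447724), np.float64(0.3585320374065805)])
```

```bash
python3 - <<'E'
from h import *
steps([.49,.07,.26],down(-86.7))
E
```

```text
need rows 14.19 n 15 dist [0.3367 0.6242 0.0177] rotdeg [ 0.   12.16  0.  ]
-0.68 -0.02 0.65 | 0.00 0.12 0.00
-0.69 -0.02 0.64 | 0.00 0.12 0.00
-0.70 -0.02 0.63 | 0.00 0.12 0.00
-0.71 -0.02 0.63 | 0.00 0.12 0.00
-0.72 -0.02 0.61 | 0.00 0.12 0.00
-0.73 -0.02 0.60 | 0.00 0.12 0.00
-0.74 -0.02 0.59 | 0.00 0.12 0.00
-0.74 -0.02 0.58 | 0.00 0.12 0.00
-0.75 -0.02 0.57 | 0.00 0.12 0.00
-0.76 -0.02 0.56 | 0.00 0.12 0.00
-0.77 -0.02 0.55 | 0.00 0.12 0.00
-0.78 -0.02 0.54 | 0.00 0.12 0.00
-0.78 -0.02 0.53 | 0.00 0.12 0.00
-0.79 -0.02 0.52 | 0.00 0.12 0.00
-0.80 -0.02 0.51 | 0.00 0.12 0.00
```

apply_moves(plan="-0.68 -0.02 0.65 0 0.12 0 1;-0.69 -0.02 0.64 0 0.12 0 1;-0.70 -0.02 0.63 0 0.12 0 1;-0.71 -0.02 0.63 0 0.12 0 1;-0.72 -0.02 0.61 0 0.12 0 1")

```text
time_s: 1.15
eef_pos: [0.2655, -0.3449, 0.2474]
eef_rot: [-0.547, 0.547, -0.448, 0.449]
wrist_force: [0.6, -0.5, 0.2]
opening: 1.0
```

```bash
cat > snap.py <<'E'
import sys,pickle
from h import *
n,cam=sys.argv[1],sys.argv[2]
st(); c=cal(cam); im=ctrl.camera(cam); cv2.imwrite(f"pics/{n}.png",im[:,:,::-1]); pickle.dump(c,open(f"pics/{n}.pkl","wb"))
E
python3 snap.py w1 wrist
```

```text
t 1.15 p [ 0.2655 -0.3449  0.2474] F [ 0.6 -0.5  0.2] T [-0.03 -0.02 -0.01] op 1.0
```

View pics/w1.png

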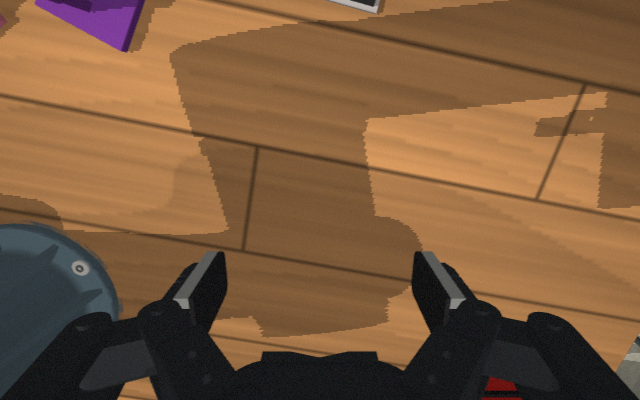

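apply_moves(plan="-0.73 -0.02 0.60 0 0.12 0 1;-0.74 -0.02 0.59 0 0.12 0 1;-0.74 -0.02 0.58 0 0.12 0 1;-0.75 -0.02 0.57 0 0.12 0 1;-0.76 -0.02 0.56 0 0.12 0 1")

```text
time_s: 1.7
eef_pos: [0.3773, -0.1371, 0.2528]
eef_rot: [0.53, -0.53, 0.467, -0.468]
wrist_force: [0.7, -1.1, -1.3]
opening: 1.002
```

```bash
python3 snap.py w2 wrist
```

```text
t 1.7 p [ 0.3773 -0.1371  0.2528] F [ 0.7 -1.1 -1.3] T [-0.02 -0.04  0.03] op 1.002
```

View pics/w2.png

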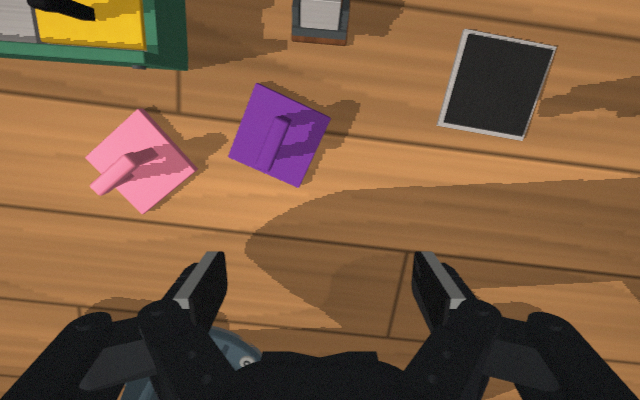

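apply_moves(plan="-0.77 -0.02 0.55 0 0.12 0 1;-0.78 -0.02 0.54 0 0.12 0 1;-0.78 -0.02 0.53 0 0.12 0 1;-0.79 -0.02 0.52 0 0.12 0 1;-0.80 -0.02 0.51 0 0.12 0 1")

```text
time_s: 2.25
eef_pos: [0.4904, 0.0709, 0.2576]
eef_rot: [0.513, -0.513, 0.486, -0.487]
wrist_force: [1.5, -1.0, 0.8]
opening: 1.001
```

```bash
python3 snap.py w3 wrist
```

```text
t 2.25 p [0.4904 0.0709 0.2576] F [ 1.5 -1.   0.8] T [-0.   -0.03  0.04] op 1.001
```

View pics/w3.png

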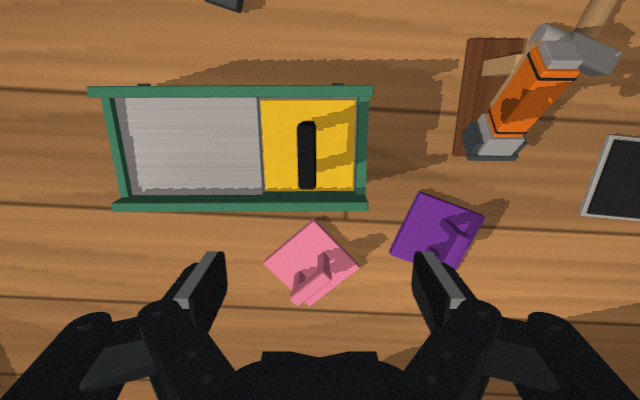

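In w3 the whole station is in view: top wall corners at (88,87) and (373,87), bottom ones at (367,201) and (113,201). The handle bar is centred at about (307,155), the punch runs from (495,140) to (562,45), and the pad shows in w2 with corners (466,30), (556,46), (524,139) and (438,123).

```bash
python3 - <<'E'
from h import *
crop("pics/w3.png","pics/w3a.png",230,70,150,150,5)
crop("pics/w3.png","pics/w3b.png",440,10,200,150,4)
crop("pics/w3.png","pics/w3c.png",80,70,150,150,4)
crop("pics/w2.png","pics/w2a.png",420,10,160,150,5)
E
```

```text
(no output)
```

View pics/w3a.png

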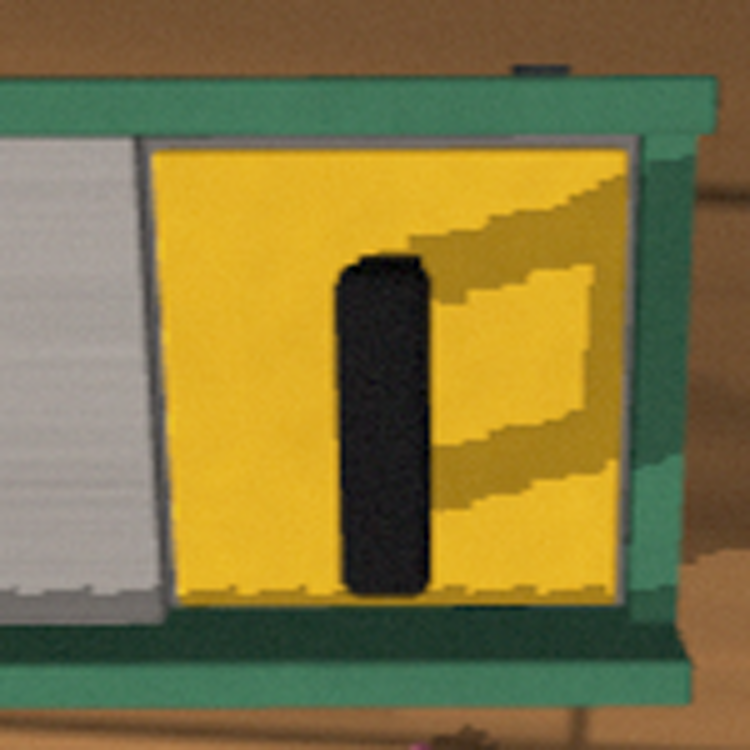

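View pics/w3b.png

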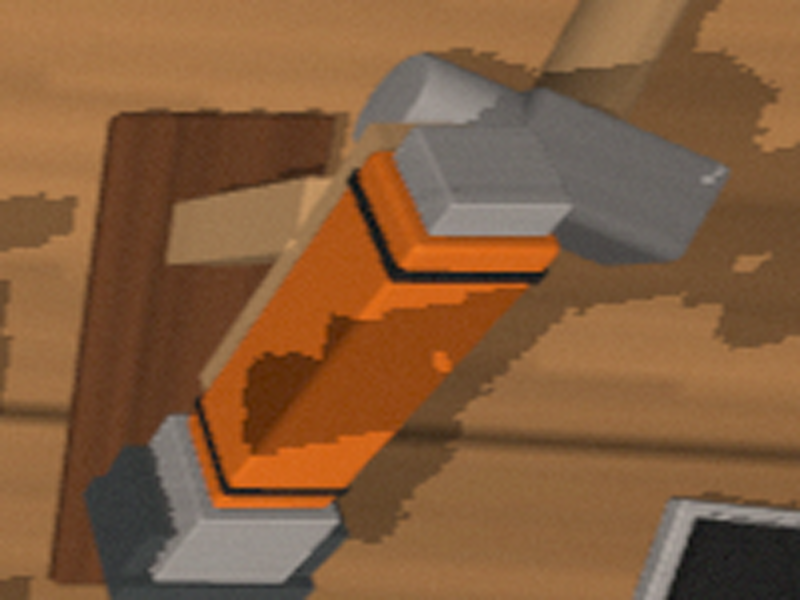

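View pics/w3c.png

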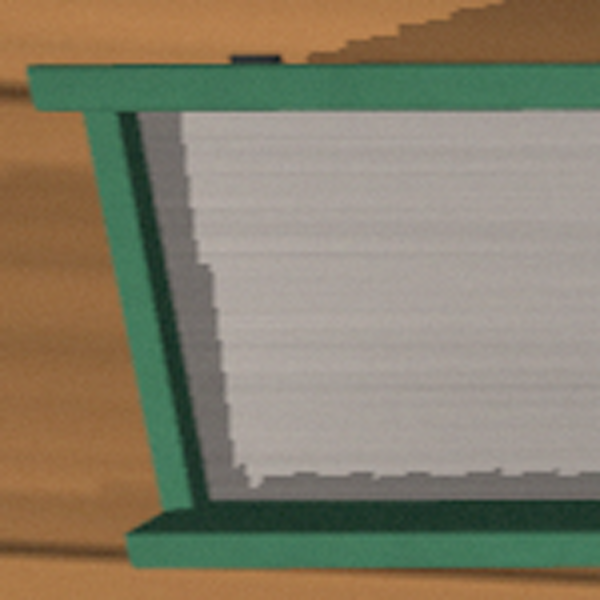

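View pics/w2a.png

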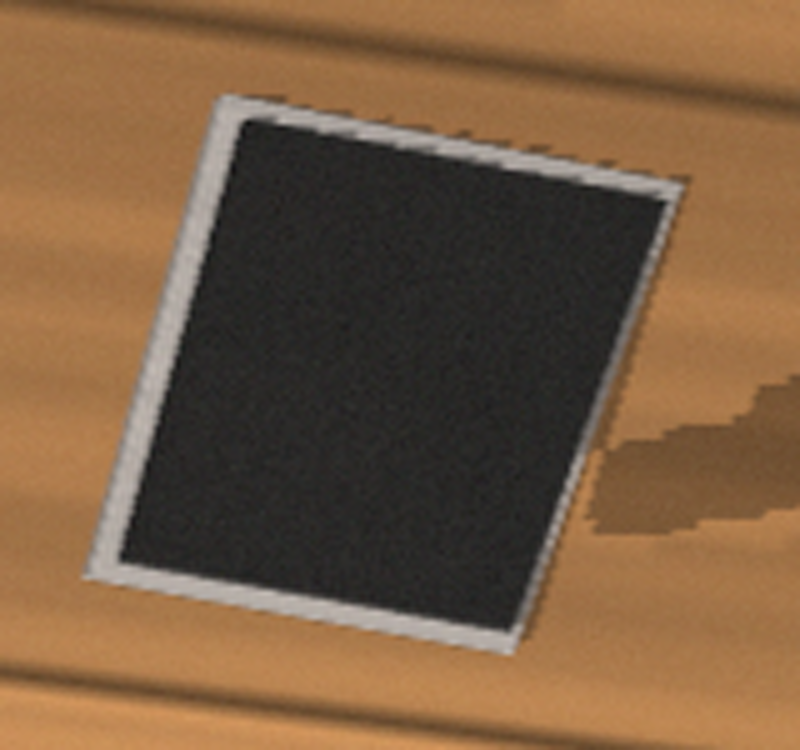

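```bash
cat > m2.py <<'E'
from h import *
import pickle
from scipy.optimize import least_squares
L=lambda n:pickle.load(open(f"pics/{n}.pkl","rb"))
W3=L("w3");W2=L("w2");T=cal("top");S=cal("side")
g=lambda x,y,x0,y0,s:np.array([(x+.5)/s-.5+x0,(y+.5)/s-.5+y0])
a=lambda x,y:g(x,y,230,70,5);b=lambda x,y:g(x,y,440,10,4);cc=lambda x,y:g(x,y,80,70,4);d=lambda x,y:g(x,y,420,10,5)
ta=lambda x,y:g(x,y,170,150,5);tb=lambda x,y:g(x,y,330,150,5);sa=lambda x,y:g(x,y,250,150,5)
def fit(name,obs,x0):
    def res(v):
        co,si=np.cos(v[2]),np.sin(v[2]); r=[]
        for c,uv,X in obs:
            r+=list(proj(c,[v[0]+co*X[0]-si*X[1],v[1]+si*X[0]+co*X[1],X[2]+(v[3] if len(v)>3 else 0)])-uv)
        return r
    s=least_squares(res,x0,loss="soft_l1"); print(name,np.round(s.x[:2],4),"yaw",round(np.degrees(s.x[2]),2),np.round(s.x[3:],4),"rms px",round(np.sqrt(np.mean(np.square(res(s.x)))),2)); return s.x
z=.095
o3=[(W3,cc(28,65),(.059,.193,z)),(W3,a(717,77),(.059,-.059,z)),(W3,a(690,707),(-.059,-.059,z)),(W3,cc(130,569),(-.059,.193,z))]
ot=[(T,ta(35,230),(.059,.193,z)),(T,ta(605,192),(.059,-.059,z)),(T,ta(620,453),(-.059,-.059,z)),(T,ta(47,493),(-.059,.193,z))]
x0=[.513,.081,.058]
fit("st w3",o3,x0);fit("st top",ot,x0);fit("st both",o3+ot,x0);fit("st both+dz",o3+ot,x0+[0.])
h=.046;zt=.07
print("plate ctr", [onz(W3,a(*u),.07).round(4) for u in [(152,152),(630,150),(617,604),(177,606)]], np.mean([onz(W3,a(*u),.07) for u in [(152,152),(630,150),(617,604),(177,606)]],0))
print("handle",onz(W3,a(384,436),.125),tri([(W3,a(384,436)),(T,ta(474,327)),(S,sa(337,383))]))
h=.047;z=.01
op=[(W2,d(245,118),(h,h,z)),(W2,d(670,198),(h,-h,z)),(W2,d(513,632),(-h,-h,z)),(W2,d(118,562),(-h,h,z))]
h=.052
opt=[(T,tb(440,279),(h,h,z)),(T,tb(660,287),(h,-h,z)),(T,tb(655,502),(-h,-h,z)),(T,tb(436,496),(-h,h,z))]
fit("pad w2",op,[.483,-.322,0]);fit("pad top",opt,[.483,-.322,0]);fit("pad both",op+opt,[.483,-.322,0])
fit("pad dz",op+opt,[.483,-.322,0,0])
E
python3 m2.py
```

```text
st w3 [0.5149 0.0828] yaw 3.28 [] rms px 0.88
st top [0.513  0.0813] yaw 3.25 [] rms px 0.51
st both [0.5147 0.0824] yaw 3.25 [] rms px 0.88
st both+dz [0.5145 0.0831] yaw 3.25 [-0.0025] rms px 0.6
plate ctr [array([0.5583, 0.1309, 0.07  ]), array([0.5636, 0.0395, 0.07  ]), array([0.4729, 0.0342, 0.07  ]), array([0.4675, 0.1258, 0.07  ])] [0.51557167 0.08262617 0.07      ]
handle [0.51641381 0.08258301 0.125     ] (array([0.51470558, 0.081392  , 0.12510296]), [np.float64(2.500099476046417), np.float64(0.467233246149485), np.float64(0.5340370824785651)])
pad w2 [ 0.4852 -0.3227] yaw -2.49 [] rms px 0.33
pad top [ 0.4834 -0.3228] yaw -2.6 [] rms px 0.26
pad both [ 0.485  -0.3228] yaw -2.5 [] rms px 0.46
pad dz [ 0.4848 -0.3221] yaw -2.5 [0.0014] rms px 0.44
```

```bash
python3 - <<'E'
from h import *
st();steps([.5152,.0825,.107],down(-86.75),5)
E
```

```text
t 2.3 p [0.4925 0.0763 0.2578] F [-2.   2.6  0.1] T [ 0.02  0.05 -0.01] op 1.002
need rows 3.05 n 5 dist [ 0.0227  0.0062 -0.1508] rotdeg [-0.19 -0.05 -0.22]
-0.02 0.60 0.09 | -0.01 -0.00 -0.01
-0.02 0.60 0.09 | -0.01 -0.00 -0.01
-0.02 0.60 0.09 | -0.01 -0.00 -0.01
-0.02 0.60 0.09 | -0.01 -0.00 -0.01
-0.02 0.60 0.09 | -0.01 -0.00 -0.01
```

apply_moves(plan="-0.02 0.5 0.11 0 0 0 1;-0.02 0.6 0.11 0 0 0 1;-0.02 0.6 0.11 0 0 0 1;-0.02 0.5 0.11 0 0 0 1;0 0 0 0 0 0 1")

```text
time_s: 2.8
eef_pos: [0.509, 0.0743, 0.1438]
eef_rot: [-0.512, 0.515, -0.488, 0.484]
wrist_force: [0.8, 0.6, -0.6]
opening: 1.003
```

```bash
python3 snap.py w4 wrist;python3 - <<'E'
from h import *
st();steps([.5152,.0825,.107],down(-86.75),5)
E
```

```text
t 2.8 p [0.509  0.0743 0.1438] F [ 0.8  0.6 -0.6] T [ 0.01  0.   -0.01] op 1.003
t 2.85 p [0.5101 0.0742 0.1459] F [-0.1  0.2  1.3] T [-0.01 -0.02  0.  ] op 1.003
need rows 0.8 n 5 dist [ 0.0051  0.0083 -0.0389] rotdeg [ 0.23 -0.16 -0.03]
-0.03 0.16 0.02 | 0.01 -0.00 -0.00
-0.03 0.16 0.02 | 0.01 -0.00 -0.00
-0.03 0.16 0.02 | 0.01 -0.00 -0.00
-0.03 0.16 0.02 | 0.01 -0.00 -0.00
-0.03 0.16 0.02 | 0.01 -0.00 -0.00
```

View pics/w4.png

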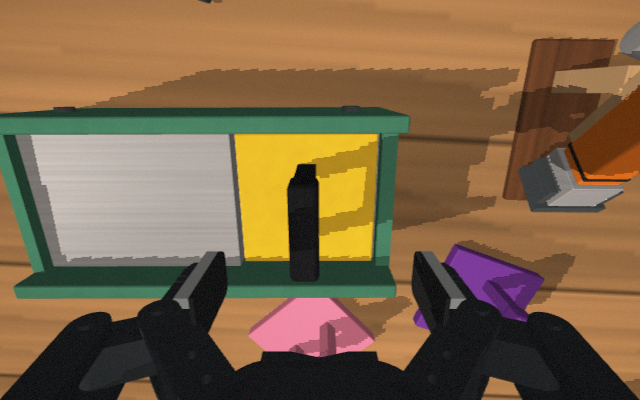

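```bash
python3 - <<'E'
from h import *
import pickle
W=pickle.load(open("pics/w4.pkl","rb"));W3=pickle.load(open("pics/w3.pkl","rb"))
print(onz(W,(304,231),.125),[proj(W,[.5150+s*.028*np.cos(.0567),.0825+s*.028*.0567,.125]) for s in(1,-1)])
print(tri([(W,(304,231)),(W3,((384.5)/5-.5+230,436.5/5-.5+70))]))
E
```

```text
[0.51881703 0.08222857 0.125     ] [array([302.1588103 , 185.49963204]), array([304.09283608, 284.82212919])]
(array([0.51465581, 0.08266754, 0.1159676 ]), [np.float64(0.34266128436565874), np.float64(0.2147430859136882)])
```

Good agreement. Descending to the bar and gripping.

apply_moves(plan="-0.08 0.2 0.04 0 0 0 1;-0.08 0.3 0.04 0 0 0 1;0 0.28 0.01 0 0 0 1;0 0 0 0 0 0 1;0 0 0 0 0 0 1")

```text
time_s: 3.35
eef_pos: [0.5154, 0.0825, 0.1086]
eef_rot: [-0.513, 0.513, -0.486, 0.486]
wrist_force: [-0.5, -0.8, 0.9]
opening: 0.998
```

```bash
python3 - <<'E'
from h import *
st();steps([.5152,.0825,.107],down(-86.75),5)
E
```

```text
t 3.35 p [0.5154 0.0825 0.1086] F [-0.5 -0.8  0.9] T [ 0.01 -0.01 -0.01] op 0.998
need rows 0.03 n 5 dist [-0.0002 -0.     -0.0016] rotdeg [-0.   -0.16  0.  ]
0.00 0.01 -0.00 | -0.00 -0.00 0.00
0.00 0.01 -0.00 | -0.00 -0.00 0.00
0.00 0.01 -0.00 | -0.00 -0.00 0.00
0.00 0.01 -0.00 | -0.00 -0.00 0.00
0.00 0.01 -0.00 | -0.00 -0.00 0.00
```

apply_moves(plan="0 0.03 0 0 0 0 0;0 0 0 0 0 0 0;0 0 0 0 0 0 0;0 0 0 0 0 0 0;0 0 0 0 0 0 0")

```text
time_s: 3.85
eef_pos: [0.5156, 0.0827, 0.1071]
eef_rot: [0.513, -0.513, 0.486, -0.486]
wrist_force: [0.4, 0.1, -0.9]
opening: 0.176
```

```bash
python3 - <<'E'
from h import *
st()
E
```

```text
t 3.85 p [0.5156 0.0827 0.1071] F [ 0.4  0.1 -0.9] T [ 0.03 -0.03 -0.03] op 0.176
```

apply_moves(plan="0 -0.1 0 0 0 0 0;0 -0.12 0 0 0 0 0;0 -0.14 0 0 0 0 0;0 0 0 0 0 0 0;0 0 0 0 0 0 0")

```text
time_s: 4.35
eef_pos: [0.5155, 0.0826, 0.1251]
eef_rot: [0.513, -0.513, 0.486, -0.487]
wrist_force: [-0.6, -0.1, -3.4]
opening: 0.177
```

```bash
python3 snap.py s5 side; python3 - <<'E'
from h import *
crop("pics/s5.png","pics/s5a.png",240,180,130,110,6)
p,R=pose(); y=np.radians(93.25); steps(p+.115*np.array([np.cos(y),np.sin(y),0]),down(-86.75),5)
E
```

```text
t 4.35 p [0.5155 0.0826 0.1251] F [-0.6 -0.1 -3.4] T [ 0.06 -0.06  0.03] op 0.177
need rows 2.3 n 5 dist [-0.0065  0.1148  0.    ] rotdeg [ 0.   -0.17  0.  ]
-0.46 -0.00 -0.00 | 0.00 -0.00 0.00
-0.46 -0.00 -0.00 | 0.00 -0.00 0.00
-0.46 -0.00 -0.00 | 0.00 -0.00 0.00
-0.46 -0.00 -0.00 | 0.00 -0.00 0.00
-0.46 -0.00 -0.00 | 0.00 -0.00 0.00
```

View pics/s5a.png

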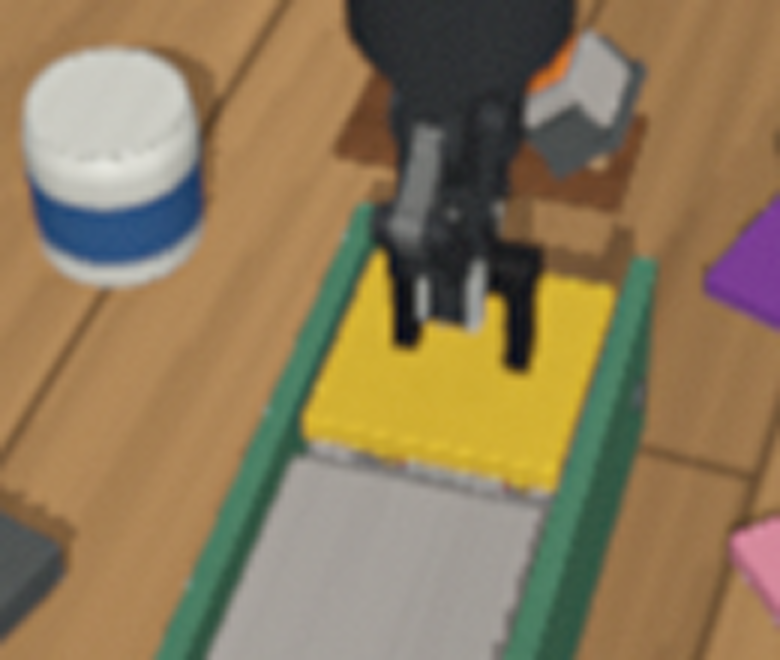

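The hatch hangs level above the deck and inside the walls, 18 mm up. Now the slide.

apply_moves(plan="-0.3 0 0 0 0 0 0;-0.6 0 0 0 0 0 0;-0.7 0 0 0 0 0 0;-0.5 0 0 0 0 0 0;-0.2 0 0 0 0 0 0")

```text
time_s: 4.9
eef_pos: [0.5083, 0.2002, 0.1244]
eef_rot: [-0.514, 0.514, -0.486, 0.485]
wrist_force: [-0.0, -1.0, -3.7]
opening: 0.176
```

apply_moves(plan="0 0 0 0 0 0 0;0 0 0 0 0 0 0;0 0.04 0 0 0 0 0;0 0.04 0 0 0 0 0;0 0 0 0 0 0 0")

```text
time_s: 5.4
eef_pos: [0.5091, 0.1966, 0.1204]
eef_rot: [-0.513, 0.513, -0.487, 0.487]
wrist_force: [-0.1, -0.0, -3.6]
opening: 0.18
```

```bash
python3 snap.py s6 side; python3 - <<'E'
from h import *
crop("pics/s6.png","pics/s6a.png",240,180,130,140,5)
E
```

```text
t 5.4 p [0.5091 0.1966 0.1204] F [-0.1 -0.  -3.6] T [-0.03 -0.02 -0.02] op 0.18
```

View pics/s6a.png

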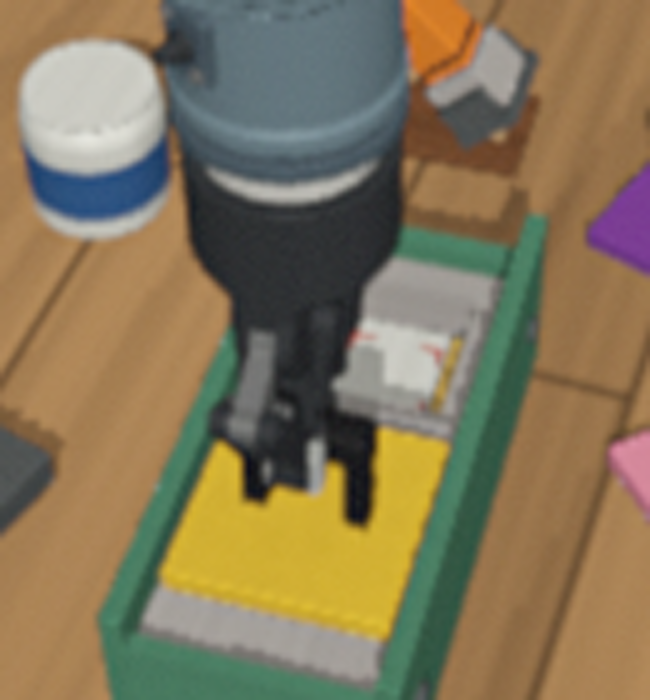

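apply_moves(plan="0 0.02 0 0 0 0 0;0 0.01 0 0 0 0 0;0 0 0 0 0 0 0;0 0 0 0 0 0 0;0 0 0 0 0 0 0")

```text
time_s: 5.95
eef_pos: [0.5092, 0.1975, 0.1193]
eef_rot: [0.513, -0.513, 0.486, -0.486]
wrist_force: [-0.7, 0.6, -4.0]
opening: 0.18
```

apply_moves(plan="0 0.01 0 0 0 0 0;0 0.01 0 0 0 0 0;0 0 0 0 0 0 0;0 0 0 0 0 0 0;0 0 0 0 0 0 0")

```text
time_s: 6.45
eef_pos: [0.5093, 0.1976, 0.1191]
eef_rot: [0.513, -0.513, 0.486, -0.486]
wrist_force: [-4.4, 0.1, 4.8]
opening: 0.176
```

Contact: the force changed sign. Releasing by a modest amount, then rising.

apply_moves(plan="0 -0.01 0 0 0 0 0.4;0 0 0 0 0 0 0.6;0 0 0 0 0 0 0.8;0 0 0 0 0 0 1;0 0 0 0 0 0 1")

```text
time_s: 6.95
eef_pos: [0.5092, 0.1974, 0.1187]
eef_rot: [0.513, -0.513, 0.486, -0.486]
wrist_force: [0.3, -0.2, 0.2]
opening: 0.994
```

```bash
python3 - <<'E'
from h import *
st();steps([.46,.12,.25],down(-86.75),5)
E
```

```text
t 6.95 p [0.5092 0.1974 0.1187] F [ 0.3 -0.2  0.2] T [-0.02 -0.05  0.02] op 0.994
need rows 3.2 n 5 dist [-0.0492 -0.0774  0.1313] rotdeg [-0.   -0.17 -0.  ]
0.30 -0.53 -0.21 | -0.00 -0.00 -0.00
0.30 -0.53 -0.21 | -0.00 -0.00 -0.00
0.30 -0.53 -0.21 | -0.00 -0.00 -0.00
0.30 -0.53 -0.21 | -0.00 -0.00 -0.00
0.30 -0.53 -0.21 | -0.00 -0.00 -0.00
```

apply_moves(plan="0 -0.6 0 0 0 0 1;0 -0.8 0 0 0 0 1;0.7 -0.6 0.1 0 0 0 1;0.9 -0.2 0.1 0 0 0 1;0.6 0 0 0 0 0 1")

```text
time_s: 7.45
eef_pos: [0.5271, 0.0861, 0.2317]
eef_rot: [0.514, -0.512, 0.485, -0.488]
wrist_force: [0.8, 0.4, 0.5]
opening: 1.002
```

```bash
python3 snap.py w7 wrist
```

```text
t 7.45 p [0.5271 0.0861 0.2317] F [0.8 0.4 0.5] T [-0.    0.01  0.01] op 1.002
```

View pics/w7.png

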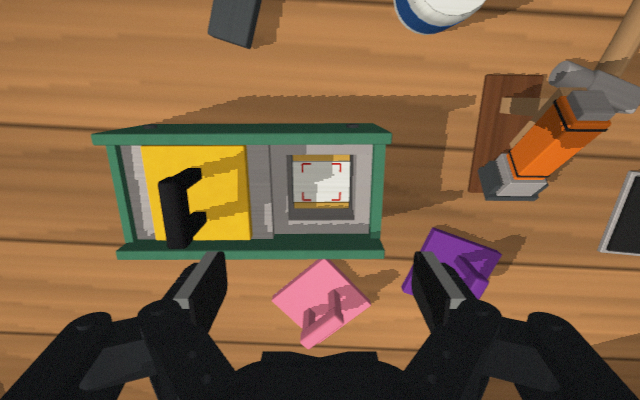

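The hatch is parked flat and the mark's red ticks are centred at about (321,182). The punch in its rack runs from (515,180) to (590,100). Zooming in on both.

```bash
python3 - <<'E'
from h import *
crop("pics/w7.png","pics/w7a.png",260,130,130,110,6)
crop("pics/w7.png","pics/w7b.png",460,50,180,160,4)
E
```

```text
(no output)
```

View pics/w7a.png

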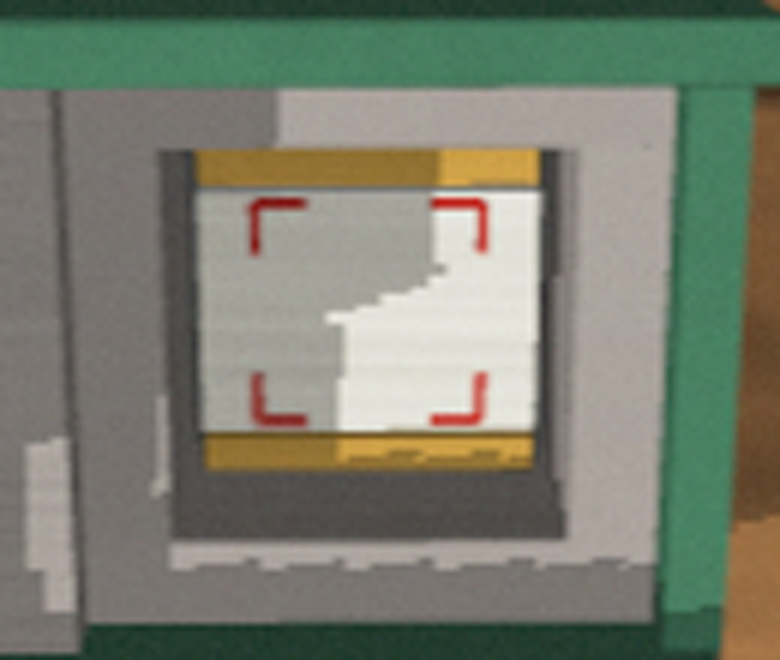

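View pics/w7b.png

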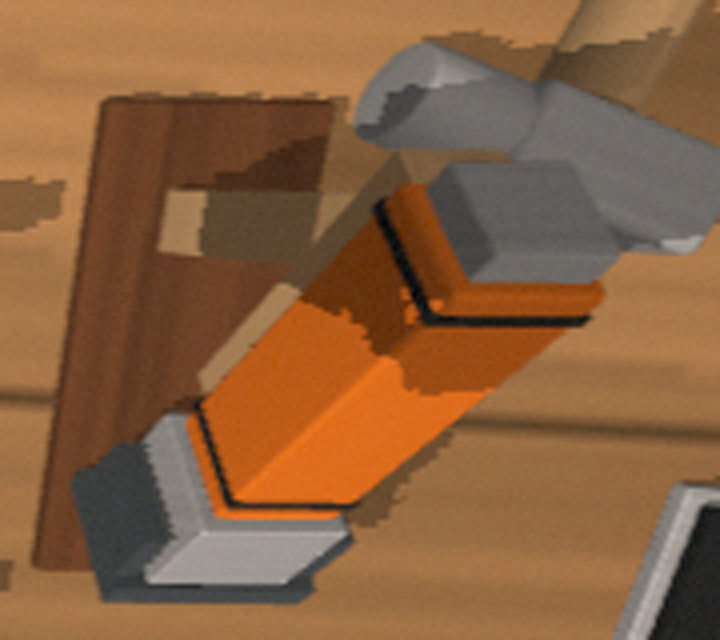

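```bash
cat > m3.py <<'E'
from m2 import *
W7=L("w7"); e=lambda x,y:g(x,y,260,130,6)
k=.019;zz=.034
om=[(W7,e(250,198),(k,k,zz)),(W7,e(488,198),(k,-k,zz)),(W7,e(487,424),(-k,-k,zz)),(W7,e(254,424),(-k,k,zz))]
fit("mark",om,[.515,.082,.05]);fit("mark z",om,[.515,.082,.05,0])
E
python3 m3.py | tail -2; python3 -c "
from h import *
steps([.545,-.10,.24],down(-87.2),5)"
```

```text
mark [0.5157 0.0828] yaw 3.28 [] rms px 1.71
mark z [0.5231 0.0834] yaw 3.35 [0.0291] rms px 0.15
need rows 3.68 n 5 dist [ 0.0184 -0.1827  0.0097] rotdeg [-0.17  0.15  0.19]
0.73 -0.04 0.04 | -0.01 0.00 0.01
0.73 -0.04 0.04 | -0.01 0.00 0.01
0.73 -0.04 0.04 | -0.01 0.00 0.01
0.73 -0.04 0.04 | -0.01 0.00 0.01
0.73 -0.04 0.04 | -0.01 0.00 0.01
```

apply_moves(plan="0.7 -0.04 0.04 0 0 0 1;0.8 -0.04 0.04 0 0 0 1;0.8 -0.04 0.04 0 0 0 1;0.7 -0.04 0.04 0 0 0 1;0.4 -0.04 0.04 0 0 0 1")

```text
time_s: 8.0
eef_pos: [0.5442, -0.0836, 0.2387]
eef_rot: [-0.513, 0.513, -0.487, 0.487]
wrist_force: [-0.2, -0.4, -0.5]
opening: 1.0
```

```bash
python3 snap.py w8 wrist; python3 - <<'E'
from h import *
crop("pics/w8.png","pics/w8a.png",240,50,160,160,5)
E
```

```text
t 8.0 p [ 0.5442 -0.0836  0.2387] F [-0.2 -0.4 -0.5] T [-0.07 -0.04 -0.03] op 1.0
```

View pics/w8a.png

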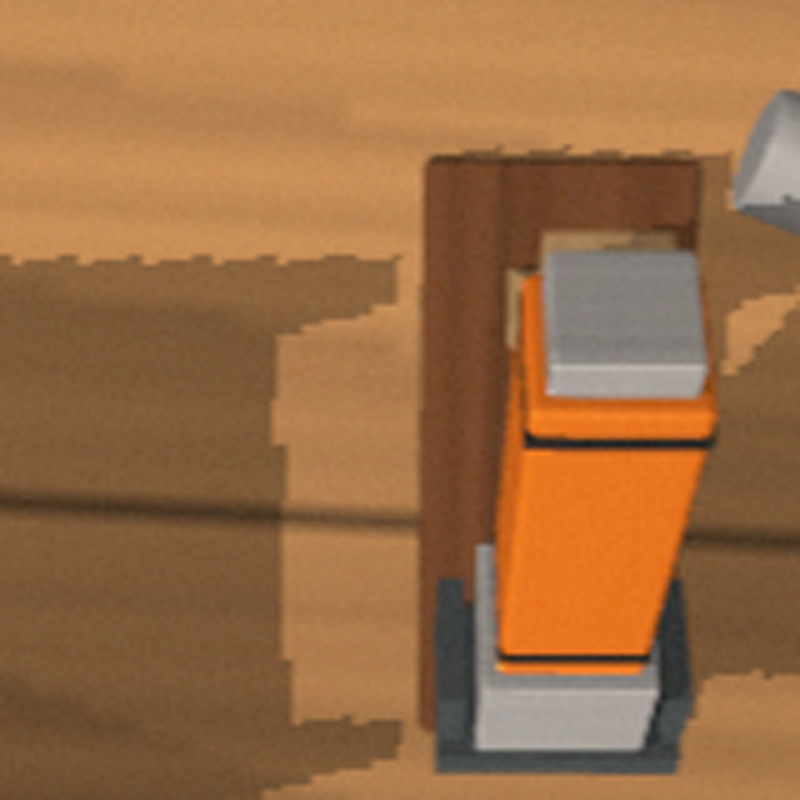

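View pics/w8.png

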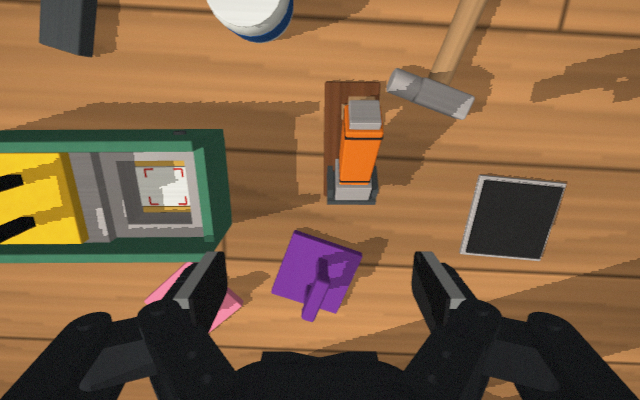

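The punch is now nearly frontal. The head's end face spans (548..695, 252..365), the sleeve's lower end is at (497,668)/(648,672), and the die's edge is at (475,750)/(645,750). Fitting a pose to these.

```bash
cat > m4.py <<'E'
from m2 import *
W8=L("w8"); e=lambda x,y:g(x,y,240,50,5); q=np.sqrt(.5)
W7=L("w7"); e7=lambda x,y:g(x,y,460,50,4)
def P(x,y,z): return (q*x+q*z,y,-q*x+q*z)
o=[(W8,e(548,365),P(-.012,.012,.06)),(W8,e(705,366),P(-.012,-.012,.06)),(W8,e(543,252),P(.012,.012,.06)),(W8,e(695,252),P(.012,-.012,.06)),
(W8,e(497,668),P(-.015,.015,-.03)),(W8,e(648,672),P(-.015,-.015,-.03)),(W8,e(475,750),P(-.018,.018,-.06)),(W8,e(645,750),P(-.018,-.018,-.06))]
o7=[(W7,e7(217,517),P(-.015,.015,-.03)),(W7,e7(345,520),P(-.015,-.015,-.03)),(W7,e7(148,583),P(-.018,.018,-.06)),(W7,e7(285,583),P(-.018,-.018,-.06))]
fit("punch",o,[.56,-.118,.05,.072]);fit("punch w7+8",o+o7,[.56,-.118,.05,.072])
k=.065;m=.03
orr=[(W8,e(427,158),(k,m,.008)),(W8,e(698,160),(k,-m,.008))]
ort=[(T,tb(*u),X) for u,X in [((45,85),(k,m,.008)),((168,82),(k,-m,.008)),((184,350),(-k,-m,.008)),((64,355),(-k,m,.008))]]
fit("rack",orr+ort,[.568,-.118,.05]); fit("rack t",ort,[.568,-.118,.05])
E
python3 m4.py | tail -4
python3 - <<'E'
from h import *
c=cal("wrist");import pickle
E
```

```text
punch [ 0.5674 -0.1181] yaw 2.99 [0.0686] rms px 0.37
punch w7+8 [ 0.5679 -0.1179] yaw 3.16 [0.0712] rms px 0.51
rack [ 0.5696 -0.1181] yaw 2.79 [] rms px 0.69
rack t [ 0.5681 -0.1185] yaw 2.53 [] rms px 0.4
```

```bash
python3 - <<'E'
from h import *
import pickle
W8=pickle.load(open("pics/w8.pkl","rb"))
for uv in [(388,90),(400,70),(467,118),(474,98)]: print([onz(W8,uv,z).round(3) for z in (.0,.03)])
steps([.5715,-.118,.067],down(-87.0),10)
E
```

```text
[array([ 0.628, -0.155,  0.   ]), array([ 0.628, -0.149,  0.03 ])]
[array([ 0.65 , -0.166,  0.   ]), array([ 0.647, -0.159,  0.03 ])]
[array([ 0.603, -0.248,  0.   ]), array([ 0.605, -0.234,  0.03 ])]
[array([ 0.625, -0.252,  0.   ]), array([ 0.625, -0.238,  0.03 ])]
need rows 3.54 n 10 dist [ 0.0267 -0.0323 -0.1721] rotdeg [-0.04 -0.1   0.13]
0.07 0.34 0.05 | -0.00 -0.00 0.00
0.07 0.34 0.05 | -0.00 -0.00 0.00
0.07 0.34 0.05 | -0.00 -0.00 0.00
0.07 0.34 0.05 | -0.00 -0.00 0.00
0.07 0.34 0.05 | -0.00 -0.00 0.00
0.07 0.34 0.05 | -0.00 -0.00 0.00
0.07 0.34 0.05 | -0.00 -0.00 0.00
0.07 0.34 0.05 | -0.00 -0.00 0.00
0.07 0.34 0.05 | -0.00 -0.00 0.00
0.07 0.34 0.05 | -0.00 -0.00 0.00
```

apply_moves(plan="0.4 0.2 0.2 0 0 0 1;0.25 0.5 0.2 0 0 0 1;0 0.6 0.16 0 0 0 1;0 0.6 0.05 0 0 0 1;0 0.3 0 0 0 0 1")

```text
time_s: 8.55
eef_pos: [0.575, -0.1108, 0.1256]
eef_rot: [-0.513, 0.514, -0.488, 0.485]
wrist_force: [-0.7, 0.3, -0.7]
opening: 0.999
```

apply_moves(plan="0 0 0 0 0 0 1;0 0 0 0 0 0 1;0 0 0 0 0 0 1;0 0 0 0 0 0 1;0 0 0 0 0 0 1")

```text
time_s: 9.05
eef_pos: [0.5771, -0.1121, 0.1301]
eef_rot: [0.514, -0.513, 0.486, -0.487]
wrist_force: [0.3, 1.0, -0.3]
opening: 0.995
```

```bash
python3 snap.py w9 wrist; python3 - <<'E'
from h import *
steps([.576,-.1175,.073],down(-87.0),5)
E
```

```text
t 9.05 p [ 0.5771 -0.1121  0.1301] F [ 0.3  1.  -0.3] T [-0.06 -0.01  0.01] op 0.995
need rows 1.14 n 5 dist [-0.0009 -0.0055 -0.0568] rotdeg [-0.08  0.09  0.04]
0.02 0.23 -0.00 | -0.00 0.00 0.00
0.02 0.23 -0.00 | -0.00 0.00 0.00
0.02 0.23 -0.00 | -0.00 0.00 0.00
0.02 0.23 -0.00 | -0.00 0.00 0.00
0.02 0.23 -0.00 | -0.00 0.00 0.00
```

View pics/w9.png

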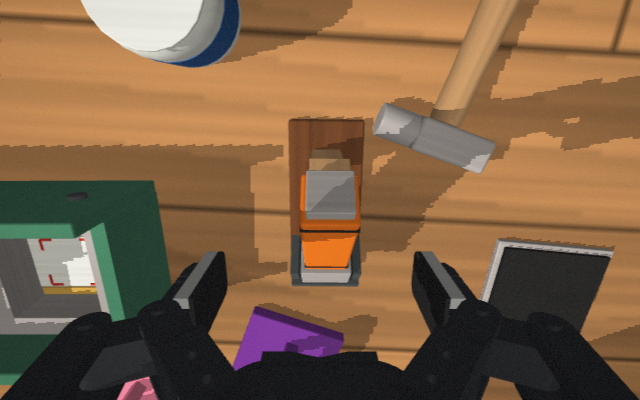

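apply_moves(plan="0.11 0.1 -0.02 0 0 0 1;0 0.4 0 0 0 0 1;0 0.4 0 0 0 0 1;0 0.25 0 0 0 0 1;0 0 0 0 0 0 1")

```text
time_s: 9.6
eef_pos: [0.574, -0.1171, 0.069]
eef_rot: [-0.513, 0.514, -0.488, 0.485]
wrist_force: [0.9, -0.2, 0.7]
opening: 1.001
```

apply_moves(plan="0 0 0 0 0 0 1;0 0 0 0 0 0 0.3;0 0 0 0 0 0 0;0 0 0 0 0 0 0;0 0 0 0 0 0 0")

```text
time_s: 10.1
eef_pos: [0.576, -0.1174, 0.072]
eef_rot: [0.513, -0.513, 0.486, -0.487]
wrist_force: [-8.4, 2.3, 6.9]
opening: 0.339
```

```bash
python3 snap.py w10 wrist
```

```text
t 10.1 p [ 0.576  -0.1174  0.072 ] F [-8.4  2.3  6.9] T [ 0.44  1.32 -0.29] op 0.339
```

View pics/w10.png

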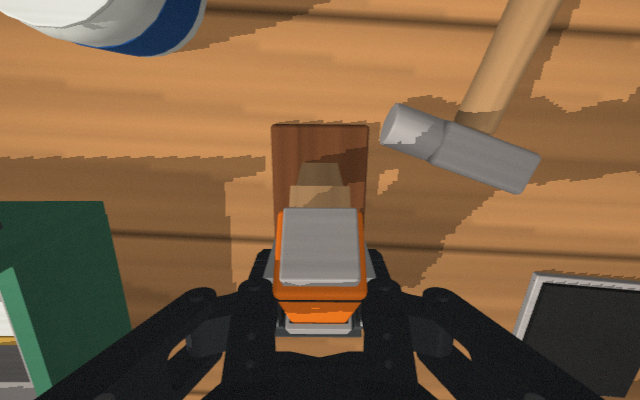

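apply_moves(plan="0 -0.1 0 0 0 0 0;0 -0.3 0 0 0 0 0;0 -0.5 0 0 0 0 0;0 -0.6 0 0 0 0 0;0 -0.6 0 0 0 0 0")

```text
time_s: 10.65
eef_pos: [0.5753, -0.1173, 0.1778]
eef_rot: [-0.513, 0.513, -0.487, 0.486]
wrist_force: [1.5, 0.3, -2.4]
opening: 0.346
```

```bash
python3 snap.py s11 side; python3 - <<'E'
from h import *
crop("pics/s11.png","pics/s11a.png",250,80,150,140,5)
R0=down(-87.0); off=R0.inv().apply(np.array([.5677,-.118,.071])-np.array([.576,-.1174,.072]))
print("off",off.round(4)); R1=R0*Ro.from_rotvec([np.pi/4,0,0]); print(R1.as_matrix().round(3))
for h in (.03,0):
    print("tcp target",(np.array([.4845,-.3225,.070+h])-R1.apply(off)).round(4))
steps(np.array([.4845,-.3225,.10])-R1.apply(off),R1,10)
E
```

```text
t 10.65 p [ 0.5753 -0.1173  0.1778] F [ 1.5  0.3 -2.4] T [-0.01 -0.11  0.08] op 0.346
off [ 0.0002  0.001  -0.0083]
[[ 0.052  0.706  0.706]
 [-0.999  0.037  0.037]
 [-0.    -0.707  0.707]]
tcp target [ 0.4897 -0.3221  0.1066]
tcp target [ 0.4897 -0.3221  0.0766]
need rows 6.48 n 10 dist [-0.0887 -0.2037 -0.0774] rotdeg [44.58  0.18  0.16]
0.40 0.15 -0.20 | 0.65 0.00 0.00
0.40 0.14 -0.21 | 0.65 0.00 0.00
0.40 0.12 -0.22 | 0.65 0.00 0.00
0.40 0.10 -0.23 | 0.65 0.00 0.00
0.40 0.09 -0.24 | 0.65 0.00 0.00
0.40 0.07 -0.24 | 0.65 0.00 0.00
0.40 0.05 -0.25 | 0.65 0.00 0.00
0.40 0.03 -0.25 | 0.65 0.00 0.00
0.40 0.01 -0.25 | 0.65 0.00 0.00
0.40 -0.01 -0.25 | 0.65 0.00 0.00
```

View pics/s11a.png

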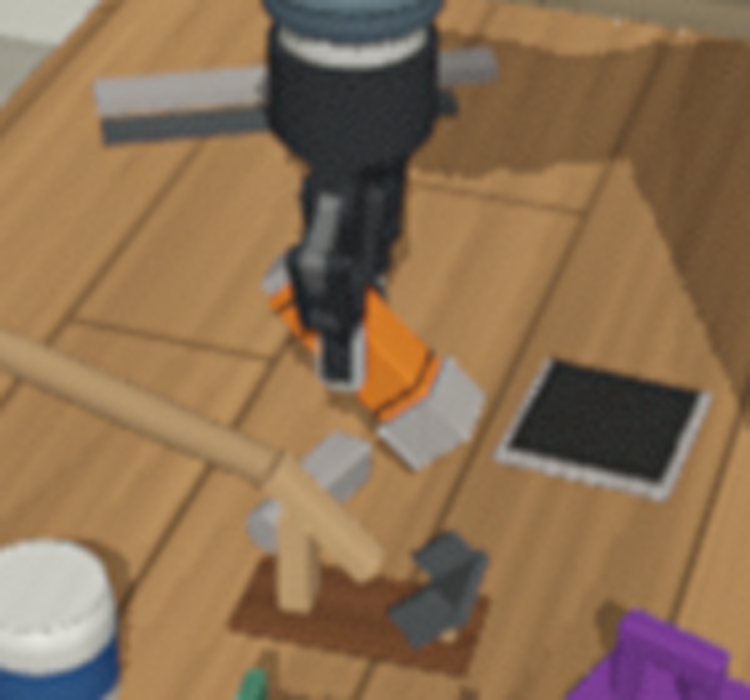

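apply_moves(plan="0.2 0 -0.15 0.5 0 0 0;0.4 0 -0.2 0.7 0 0 0;0.5 0.05 -0.25 0.7 0 0 0;0.5 0.05 -0.25 0.7 0 0 0;0.5 0.05 -0.25 0.7 0 0 0")

```text
time_s: 11.2
eef_pos: [0.5287, -0.2258, 0.1606]
eef_rot: [0.605, -0.402, 0.379, -0.573]
wrist_force: [0.6, 0.9, -2.7]
opening: 0.347
```

```bash
python3 - <<'E'
from h import *
R1=down(-87)*Ro.from_rotvec([np.pi/4,0,0]); st();steps([.4897,-.3221,.1066],R1,5)
E
```

```text
t 11.2 p [ 0.5287 -0.2258  0.1606] F [ 0.6  0.9 -2.7] T [-0.02  0.37  0.04] op 0.347
need rows 3.21 n 5 dist [-0.039  -0.0963 -0.054 ] rotdeg [22.1   0.16  0.03]
0.38 0.13 -0.25 | 0.64 0.00 0.00
0.38 0.11 -0.26 | 0.64 0.00 0.00
0.38 0.09 -0.26 | 0.64 0.00 0.00
0.38 0.07 -0.27 | 0.64 0.00 0.00
0.38 0.05 -0.27 | 0.64 0.00 0.00
```

apply_moves(plan="0.4 0.13 -0.25 0.65 0 0 0;0.45 0.11 -0.26 0.65 0 0 0;0.4 0.09 -0.26 0.65 0 0 0;0.3 0.07 -0.25 0.65 0 0 0;0.2 0 -0.15 0.3 0 0 0")

```text
time_s: 11.7
eef_pos: [0.4919, -0.3155, 0.1114]
eef_rot: [0.664, -0.291, 0.276, -0.631]
wrist_force: [-0.4, -0.4, -3.6]
opening: 0.342
```

apply_moves(plan="0 0 0 0 0 0 0;0 0 0 0 0 0 0;0 0 0 0 0 0 0;0 0 0 0 0 0 0;0 0 0 0 0 0 0")

```text
time_s: 12.2
eef_pos: [0.4941, -0.3142, 0.1132]
eef_rot: [0.665, -0.292, 0.276, -0.63]
wrist_force: [0.5, -1.0, -3.9]
opening: 0.344
```

```bash
python3 snap.py s12 side;python3 snap.py t12 top; python3 snap.py w12 wrist; python3 - <<'E'
from h import *
crop("pics/s12.png","pics/s12a.png",320,80,120,120,6)
crop("pics/t12.png","pics/t12a.png",380,160,120,120,6)
R1=down(-87)*Ro.from_rotvec([np.pi/4,0,0]); st();steps([.4897,-.3221,.1066],R1,5)
E
```

```text
t 12.2 p [ 0.4941 -0.3142  0.1132] F [ 0.5 -1.  -3.9] T [-0.05  0.71 -0.01] op 0.344
t 12.25 p [ 0.494  -0.3142  0.1131] F [ 0.9 -0.3 -4.1] T [-0.04  0.65 -0.01] op 0.343
t 12.3 p [ 0.4939 -0.3142  0.113 ] F [-0.1 -0.4 -2.7] T [ 0.03  0.73 -0.03] op 0.342
t 12.35 p [ 0.4938 -0.3143  0.1129] F [ 0.5  0.3 -3.6] T [-0.07  0.68  0.03] op 0.34
need rows 0.34 n 5 dist [-0.0041 -0.0078 -0.0063] rotdeg [ 2.37  0.12 -0.07]
0.03 0.01 -0.03 | 0.07 0.00 -0.00
0.03 0.01 -0.03 | 0.07 0.00 -0.00
0.03 0.01 -0.03 | 0.07 0.00 -0.00
0.03 0.01 -0.03 | 0.07 0.00 -0.00
0.03 0.01 -0.03 | 0.07 0.00 -0.00
```

View pics/s12a.png

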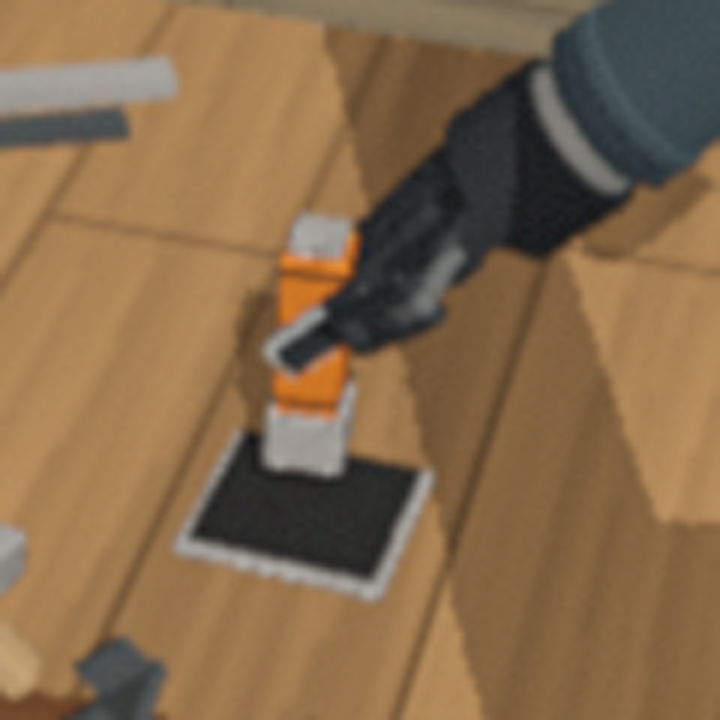

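View pics/t12a.png

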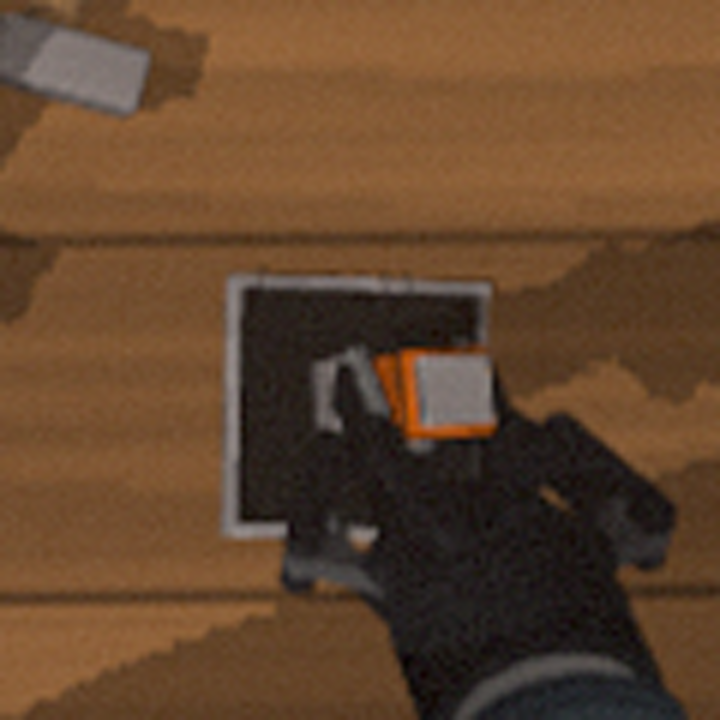

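View pics/w12.png

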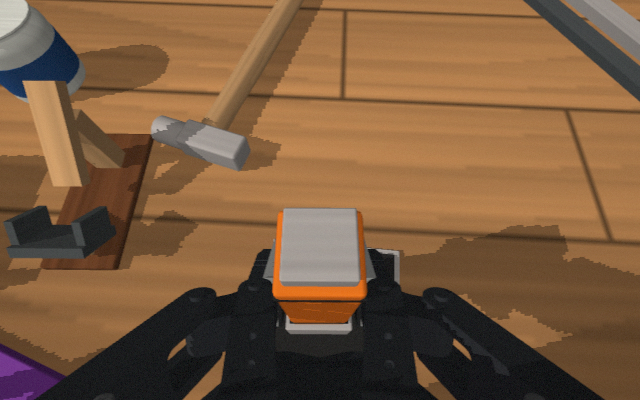

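apply_moves(plan="0.05 0.02 -0.05 0.1 0 0 0;0.05 0.02 -0.05 0.1 0 0 0;0.05 0.02 -0.05 0.14 0 0 0;0 0.05 -0.05 0 0 0 0;0 0 0 0 0 0 0")

```text
time_s: 12.85
eef_pos: [0.4901, -0.3221, 0.1009]
eef_rot: [0.67, -0.278, 0.264, -0.635]
wrist_force: [0.0, -0.1, -3.1]
opening: 0.346
```

```bash
python3 snap.py t13 top; python3 snap.py s13 side; python3 - <<'E'
from h import *
crop("pics/t13.png","pics/t13a.png",390,170,110,110,7)
crop("pics/s13.png","pics/s13a.png",330,80,100,110,7)
off=np.array([ 0.0002,0.001,-0.0083])
R1=down(-87)*Ro.from_rotvec([np.pi/4,0,0]); steps([.4897,-.3221,.0766],R1,5)
p,R=pose();mid=p+R.apply(off);print("mid",mid.round(4)); T=cal("top");S=cal("side")
B=np.c_[R.as_matrix()[:,0]*-1,[0,0,0],[0,0,0]]
# predicted punch axes
zc=R.apply(Ro.from_rotvec([-np.pi/4,0,0]).apply([0,-1,0]));print("punch z",zc.round(3))
yc=-R.apply([1,0,0]); xc=np.cross(yc,zc)
for c,n,x0,y0 in((T,"top",390,170),(S,"side",330,80)):
    for z,w in((.06,.012),(-.06,.018)):
        print(n,z,[((proj(c,mid+zc*z+xc*w*a+yc*w*b)-[x0,y0]+.5)*7-.5).round(0).tolist() for a,b in((1,1),(1,-1),(-1,-1),(-1,1))])
E
```

```text
t 12.85 p [ 0.4901 -0.3221  0.1009] F [ 0.  -0.1 -3.1] T [-0.04  0.72  0.02] op 0.346
t 12.9 p [ 0.4903 -0.3221  0.1013] F [ 0.2  0.3 -4. ] T [-0.03  0.7   0.05] op 0.343
need rows 0.5 n 5 dist [-0.0007  0.0001 -0.025 ] rotdeg [ 0.05  0.04 -0.08]
-0.00 0.07 -0.07 | 0.00 0.00 -0.00
-0.00 0.07 -0.07 | 0.00 0.00 -0.00
-0.00 0.07 -0.07 | 0.00 0.00 -0.00
-0.00 0.07 -0.07 | 0.00 0.00 -0.00
-0.00 0.07 -0.07 | 0.00 0.00 -0.00
mid [ 0.4853 -0.3227  0.095 ]
punch z [ 0.001 -0.     1.   ]
top 0.06 [[434.0, 359.0], [515.0, 354.0], [522.0, 435.0], [441.0, 440.0]]
top -0.06 [[308.0, 350.0], [416.0, 344.0], [425.0, 452.0], [317.0, 459.0]]
side 0.06 [[279.0, 302.0], [290.0, 271.0], [351.0, 279.0], [340.0, 311.0]]
side -0.06 [[238.0, 558.0], [254.0, 509.0], [339.0, 523.0], [324.0, 572.0]]
```

View pics/t13a.png

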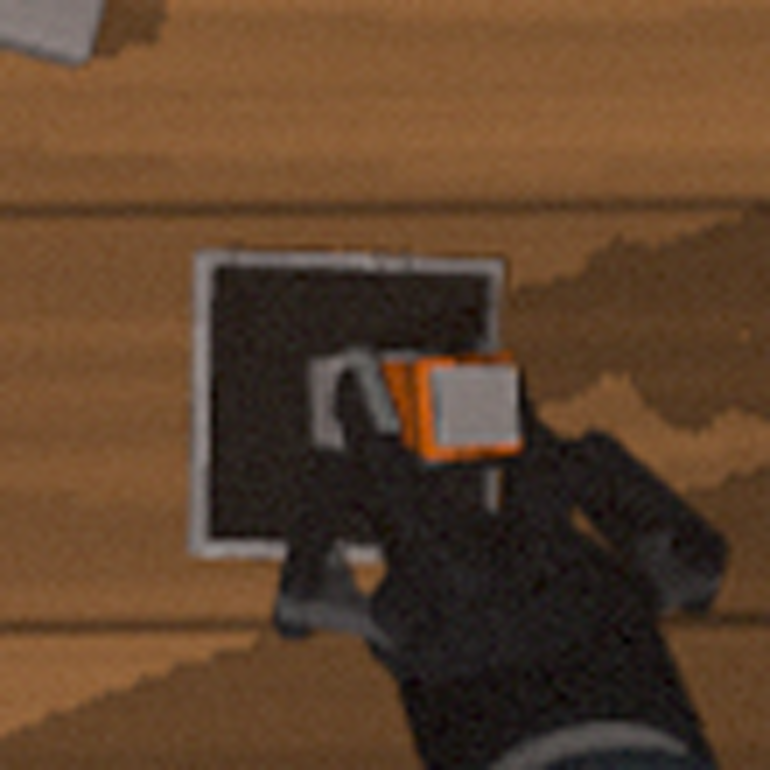

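View pics/s13a.png

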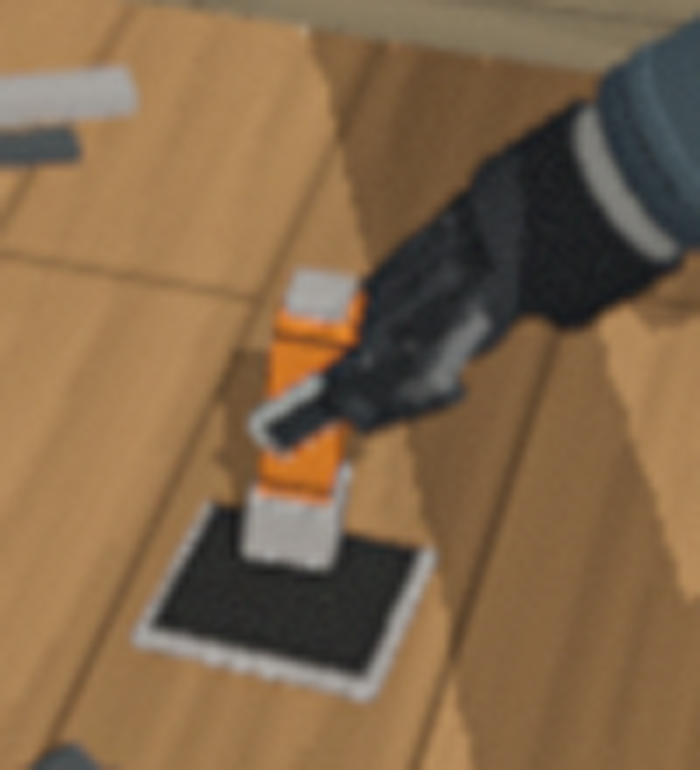

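apply_moves(plan="0 0.07 -0.09 0 0 0 0;0 0.1 -0.1 0 0 0 0;0 0.08 -0.08 0 0 0 0;0 0.04 -0.04 0 0 0 0;0 0 0 0 0 0 0")

```text
time_s: 13.45
eef_pos: [0.4895, -0.322, 0.0797]
eef_rot: [0.671, -0.278, 0.264, -0.635]
wrist_force: [-0.1, 0.1, -3.1]
opening: 0.341
```

apply_moves(plan="0 0 0 0 0 0 0;0 0.01 -0.01 0 0 0 0;0 0.01 -0.01 0 0 0 0;0 0 0 0 0 0 0;0 0 0 0 0 0 0")

```text
time_s: 13.95
eef_pos: [0.4897, -0.3224, 0.0792]
eef_rot: [0.671, -0.278, 0.263, -0.635]
wrist_force: [0.3, -0.3, -2.4]
opening: 0.341
```

```bash
python3 - <<'E'
from h import *
st()
R1=down(-87)*Ro.from_rotvec([np.pi/4,0,0]); steps([.4897,-.3221,.0766],R1,5)
E
```

```text
t 13.95 p [ 0.4897 -0.3224  0.0792] F [ 0.3 -0.3 -2.4] T [-0.02  0.73  0.02] op 0.341
need rows 0.05 n 5 dist [-0.      0.0003 -0.0026] rotdeg [ 0.03  0.07 -0.05]
-0.00 0.01 -0.01 | 0.00 0.00 -0.00
-0.00 0.01 -0.01 | 0.00 0.00 -0.00
-0.00 0.01 -0.01 | 0.00 0.00 -0.00
-0.00 0.01 -0.01 | 0.00 0.00 -0.00
-0.00 0.01 -0.01 | 0.00 0.00 -0.00
```

apply_moves(plan="0 0.01 -0.01 0 0 0 0;0 0.01 -0.01 0 0 0 0;0 0.01 -0.01 0 0 0 0;0 0 0 0 0 0 0;0 0 0 0 0 0 0")

```text
time_s: 14.45
eef_pos: [0.4897, -0.3223, 0.0769]
eef_rot: [0.671, -0.278, 0.263, -0.635]
wrist_force: [-0.2, 0.1, -3.6]
opening: 0.343
```

```bash
python3 - <<'E'
from h import *
st()
E
```

```text
t 14.45 p [ 0.4897 -0.3223  0.0769] F [-0.2  0.1 -3.6] T [-0.02  0.74  0.  ] op 0.343
```

apply_moves(plan="0 0.01 -0.01 0 0 0 0;0 0 0 0 0 0 0;0 0.01 -0.01 0 0 0 0;0 0 0 0 0 0 0;0 0 0 0 0 0 0")

```text
time_s: 14.95
eef_pos: [0.4901, -0.3225, 0.0762]
eef_rot: [0.671, -0.278, 0.263, -0.635]
wrist_force: [-2.6, 2.0, 5.8]
opening: 0.346
```

```bash
python3 snap.py s14 side; python3 - <<'E'
from h import *
st()
crop("pics/s14.png","pics/s14a.png",330,80,100,110,7)
E
```

```text
t 14.95 p [ 0.4901 -0.3225  0.0762] F [-2.6  2.   5.8] T [0.26 0.16 0.19] op 0.346
t 15.0 p [ 0.4901 -0.3225  0.0762] F [-2.9  2.1  6. ] T [0.28 0.17 0.23] op 0.348
```

View pics/s14a.png

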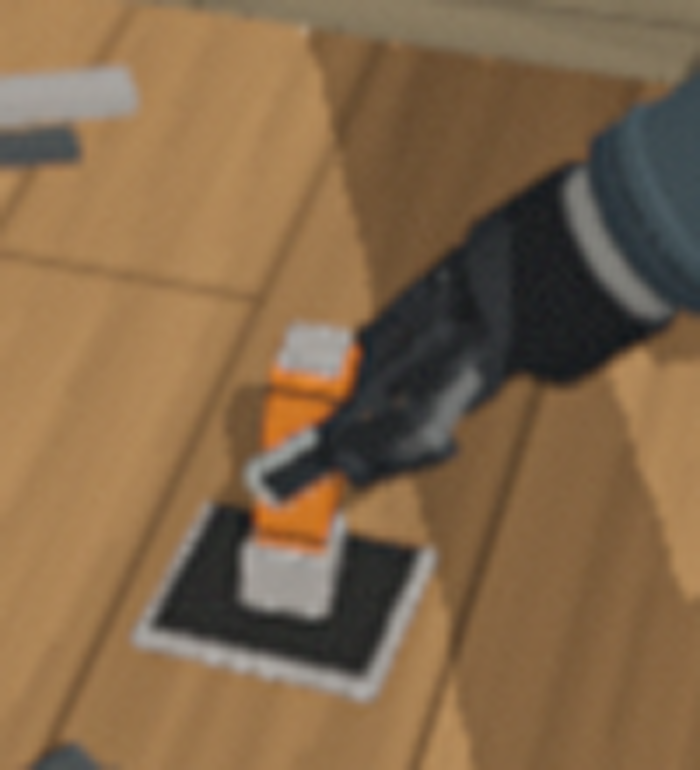

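The die stands on the middle of the pad and the contact force is light. Opening, then backing off along the tool axis.

apply_moves(plan="0 -0.01 0.01 0 0 0 0;0 0 0 0 0 0 0.45;0 0 0 0 0 0 0.6;0 0 0 0 0 0 0.8;0 0 0 0 0 0 1")

```text
time_s: 15.5
eef_pos: [0.4897, -0.3225, 0.0763]
eef_rot: [0.67, -0.278, 0.263, -0.635]
wrist_force: [-0.3, -0.2, 0.1]
opening: 0.913
```

apply_moves(plan="0 -0.2 0 0 0 0 1;0 -0.5 0 0 0 0 1;0 -0.8 0 0 0 0 1;0 -0.8 0 0 0 0 1;0 -0.5 0 0 0 0 1")

```text
time_s: 16.0
eef_pos: [0.3894, -0.3282, 0.1772]
eef_rot: [0.67, -0.279, 0.263, -0.636]
wrist_force: [0.6, -0.3, 0.2]
opening: 1.003
```

```bash
python3 snap.py w15 wrist; python3 snap.py s15 side; python3 snap.py t15 top; python3 - <<'E'
from h import *
st()
crop("pics/s15.png","pics/s15a.png",330,80,100,110,7)
crop("pics/t15.png","pics/t15a.png",390,170,110,110,7)
steps([.49,-.32,.25],down(-87),10)
E
```

```text
t 16.0 p [ 0.3894 -0.3282  0.1772] F [ 0.6 -0.3  0.2] T [ 0.    0.3  -0.05] op 1.003
t 16.05 p [ 0.3887 -0.3297  0.1792] F [ 0.5 -2.3  1.3] T [-0.07  0.27 -0.03] op 0.996
t 16.1 p [ 0.3896 -0.3299  0.1781] F [-1.   0.4  0. ] T [-0.04  0.28 -0.02] op 1.001
t 16.15 p [ 0.3902 -0.3292  0.1768] F [ 0.3 -0.5 -1.1] T [-0.01  0.35  0.02] op 0.999
need rows 6.54 n 10 dist [0.0998 0.0092 0.0732] rotdeg [-4.498e+01  3.000e-02  2.300e-01]
-0.01 0.04 0.25 | -0.65 0.00 0.00
-0.01 0.02 0.25 | -0.65 0.00 0.00
-0.01 -0.00 0.25 | -0.65 0.00 0.00
-0.01 -0.02 0.25 | -0.65 0.00 0.00
-0.01 -0.04 0.25 | -0.65 0.00 0.00
-0.01 -0.06 0.24 | -0.65 0.00 0.00
-0.01 -0.08 0.24 | -0.65 0.00 0.00
-0.01 -0.10 0.23 | -0.65 0.00 0.00
-0.01 -0.11 0.22 | -0.65 0.00 0.00
-0.01 -0.13 0.21 | -0.65 0.00 0.00
```

View pics/w15.png

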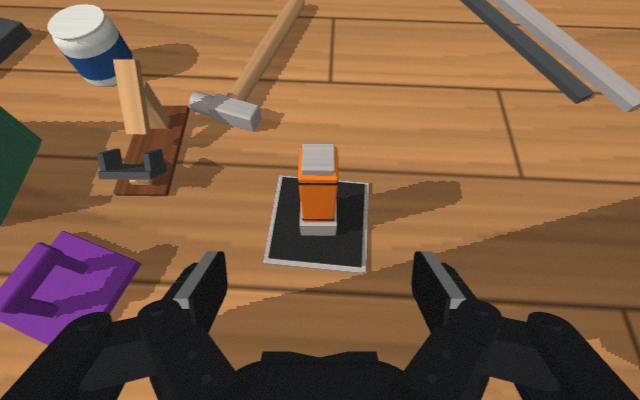

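View pics/s15a.png

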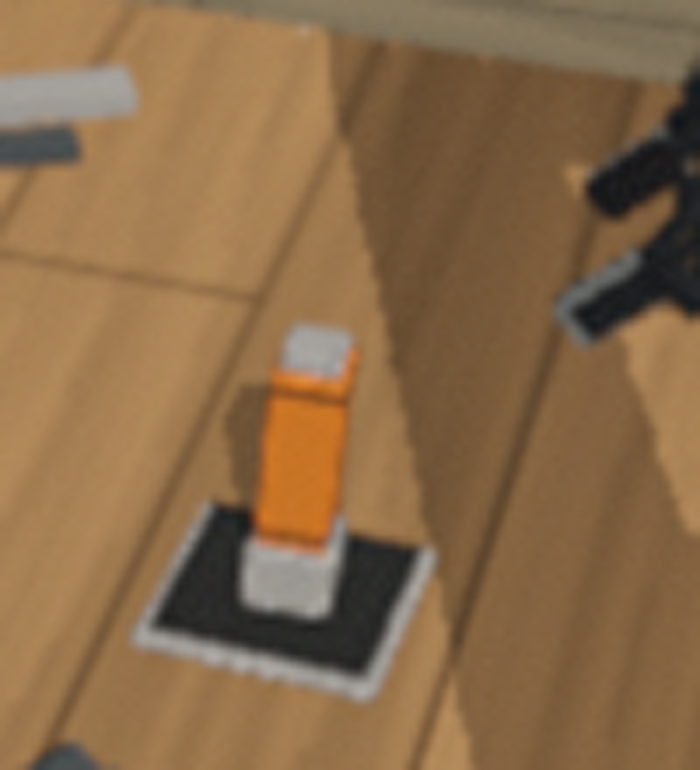

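View pics/t15a.png

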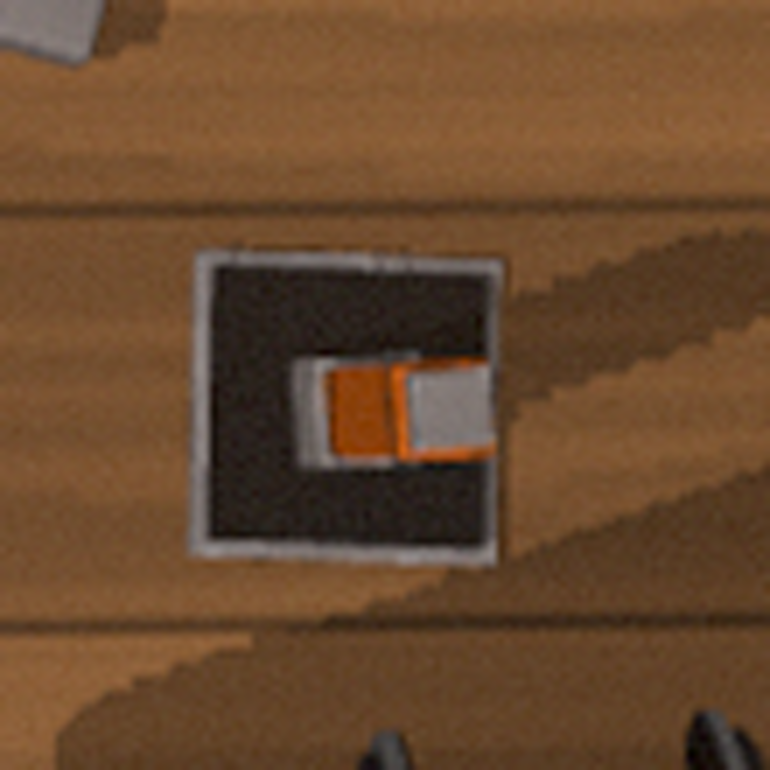

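The punch stands upright at the pad's middle: in the top crop the die is at (290..410,357..470) and the pad's centre at (345,408). Swinging the tool to vertical above it.

apply_moves(plan="0 0 0.1 -0.4 0 0 1;0 0 0.25 -0.7 0 0 1;0 0 0.25 -0.7 0 0 1;0 -0.02 0.25 -0.75 0 0 1;0 -0.04 0.25 -0.75 0 0 1")

```text
time_s: 16.65
eef_pos: [0.4344, -0.3246, 0.2094]
eef_rot: [0.602, -0.406, 0.384, -0.57]
wrist_force: [-0.9, 0.2, 0.6]
opening: 1.003
```

apply_moves(plan="0 -0.06 0.25 -0.75 0 0 1;0 -0.08 0.25 -0.75 0 0 1;0 -0.1 0.2 -0.75 0 0 1;0 -0.1 0.2 -0.7 0 0 1;0 -0.05 0.15 -0.3 0 0 1")

```text
time_s: 17.15
eef_pos: [0.4824, -0.3217, 0.2401]
eef_rot: [-0.513, 0.515, -0.487, 0.485]
wrist_force: [0.7, -0.3, 0.2]
opening: 1.0
```

apply_moves(plan="0 0 0 0 0 0 1;0 0 0 0 0 0 1;0 0 0 0 0 0 1;0 0 0 0 0 0 1;0 0 0 0 0 0 1")

```text
time_s: 17.65
eef_pos: [0.4797, -0.3231, 0.2408]
eef_rot: [-0.513, 0.513, -0.487, 0.486]
wrist_force: [1.5, 0.6, -0.6]
opening: 0.997
```

```bash
python3 snap.py w16 wrist; python3 - <<'E'
from h import *
st()
crop("pics/w16.png","pics/w16a.png",220,60,200,200,4)
steps([.4853,-.3227,.10],down(-87),10)
E
```

```text
t 17.65 p [ 0.4797 -0.3231  0.2408] F [ 1.5  0.6 -0.6] T [-0.01 -0.05 -0.01] op 0.997
t 17.7 p [ 0.4799 -0.3231  0.2409] F [ 0.8 -1.1 -0.3] T [-0.03 -0.   -0.01] op 0.998
need rows 2.82 n 10 dist [ 0.0054  0.0004 -0.1409] rotdeg [0.05 0.03 0.  ]
-0.00 0.28 0.01 | 0.00 0.00 0.00
-0.00 0.28 0.01 | 0.00 0.00 0.00
-0.00 0.28 0.01 | 0.00 0.00 0.00
-0.00 0.28 0.01 | 0.00 0.00 0.00
-0.00 0.28 0.01 | 0.00 0.00 0.00
-0.00 0.28 0.01 | 0.00 0.00 0.00
-0.00 0.28 0.01 | 0.00 0.00 0.00
-0.00 0.28 0.01 | 0.00 0.00 0.00
-0.00 0.28 0.01 | 0.00 0.00 0.00
-0.00 0.28 0.01 | 0.00 0.00 0.00
```

View pics/w16a.png

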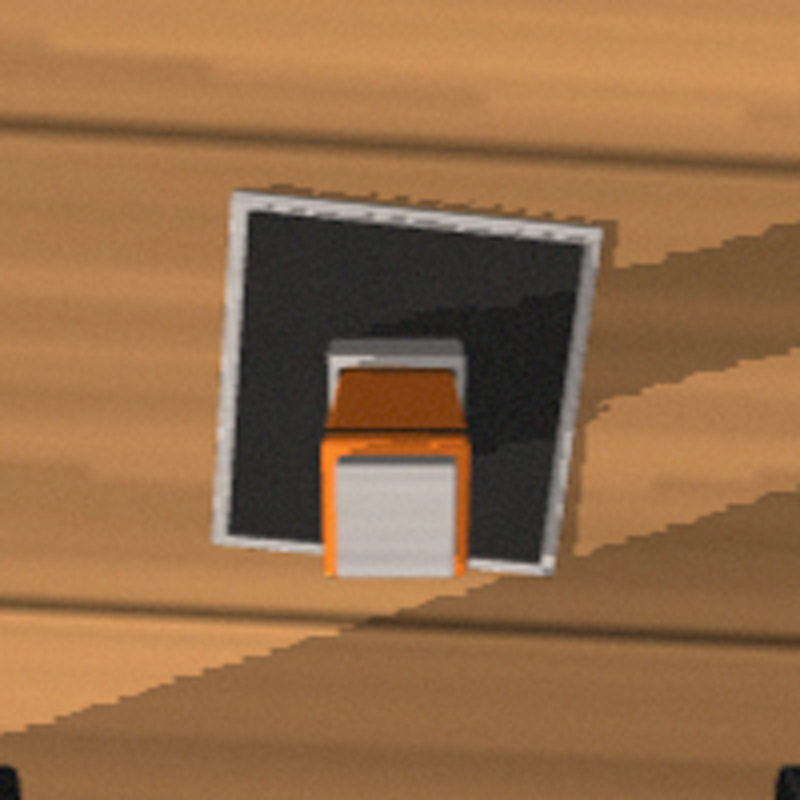

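```bash
cat > m5.py <<'E'
from m2 import *
W=L("w16"); e=lambda x,y:g(x,y,220,60,4)
h=.047
fit("pad w16",[(W,e(248,211),(h,h,.01)),(W,e(585,241),(h,-h,.01)),(W,e(545,565),(-h,-h,.01)),(W,e(229,537),(-h,h,.01))],[.485,-.322,0])
k=.012
oh=[(W,e(337,460),(k,k,.13)),(W,e(456,459),(k,-k,.13)),(W,e(465,577),(-k,-k,.13)),(W,e(335,577),(-k,k,.13))]
d=.018
od=[(W,e(330,340),(d,d,.01)),(W,e(463,340),(d,-d,.01))]
fit("head",oh,[.485,-.322,.05]);fit("die",od,[.485,-.322,.05]);fit("both",oh+od,[.485,-.322,.05])
E
python3 m5.py|tail -4
```

```text
pad w16 [ 0.4854 -0.3241] yaw -2.04 [] rms px 0.3
head [ 0.4844 -0.323 ] yaw 3.71 [] rms px 0.73
die [ 0.483  -0.3227] yaw 3.05 [] rms px 0.52
both [ 0.4841 -0.323 ] yaw 3.71 [] rms px 0.81
```

apply_moves(plan="0 0.2 0.05 0 0 0 1;0 0.5 0.04 0 0 0 1;0 0.5 0 0 0 0 1;0 0.5 0 0 0 0 1;0 0.3 0 0 0 0 1")

```text
time_s: 18.2
eef_pos: [0.4837, -0.3217, 0.138]
eef_rot: [-0.513, 0.513, -0.488, 0.485]
wrist_force: [0.5, -0.2, 0.6]
opening: 1.001
```

apply_moves(plan="0 0.3 0 0 0 0 1;0 0.3 0 0 0 0 1;0 0.2 0 0 0 0 1;0 0 0 0 0 0 1;0 0 0 0 0 0 1")

```text
time_s: 18.7
eef_pos: [0.4849, -0.3229, 0.1011]
eef_rot: [-0.513, 0.514, -0.487, 0.486]
wrist_force: [0.5, -0.1, 0.1]
opening: 1.005
```

```bash
python3 snap.py w17 wrist; python3 - <<'E'
from h import *
st()
steps([.4845,-.3230,.10],down(-87),5)
E
```

```text
t 18.7 p [ 0.4849 -0.3229  0.1011] F [ 0.5 -0.1  0.1] T [-0.    0.05 -0.  ] op 1.005
t 18.75 p [ 0.4852 -0.3231  0.1016] F [-0.8 -0.2  0.1] T [0.01 0.04 0.  ] op 0.997
need rows 0.04 n 5 dist [-0.0007  0.0001 -0.0016] rotdeg [0.01 0.09 0.06]
-0.00 0.01 -0.00 | 0.00 0.00 0.00
-0.00 0.01 -0.00 | 0.00 0.00 0.00
-0.00 0.01 -0.00 | 0.00 0.00 0.00
-0.00 0.01 -0.00 | 0.00 0.00 0.00
-0.00 0.01 -0.00 | 0.00 0.00 0.00
```

View pics/w17.png

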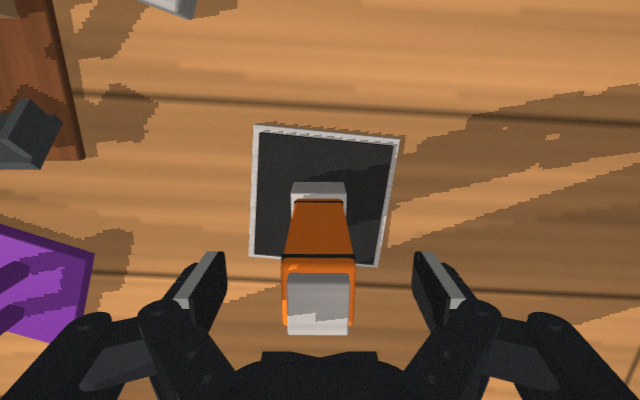

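apply_moves(plan="0 0.02 0 0 0 0 0.6;0 0 0 0 0 0 0.4;0 0 0 0 0 0 0;0 0 0 0 0 0 0;0 0 0 0 0 0 0")

```text
time_s: 19.25
eef_pos: [0.485, -0.3228, 0.1003]
eef_rot: [-0.513, 0.514, -0.486, 0.486]
wrist_force: [0.5, 0.8, 3.5]
opening: 0.34
```

```bash
python3 -c "
from h import *
st()"; python3 snap.py w18 wrist
```

```text
t 19.25 p [ 0.485  -0.3228  0.1003] F [0.5 0.8 3.5] T [ 0.13  0.02 -0.02] op 0.34
t 19.25 p [ 0.485  -0.3228  0.1003] F [0.5 0.8 3.5] T [ 0.13  0.02 -0.02] op 0.34
```

View pics/w18.png

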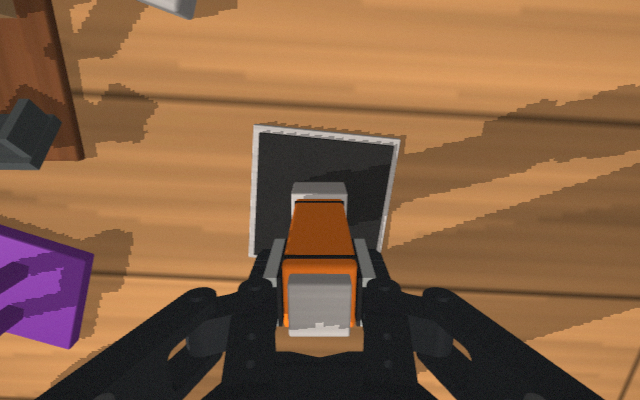

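apply_moves(plan="0 -0.1 0 0 0 0 0;0 -0.4 0 0 0 0 0;0 -0.7 0 0 0 0 0;0 -0.9 0 0 0 0 0;0 -0.8 0 0 0 0 0")

```text
time_s: 19.8
eef_pos: [0.4844, -0.3222, 0.2459]
eef_rot: [-0.513, 0.514, -0.487, 0.486]
wrist_force: [1.5, -0.1, -3.9]
opening: 0.342
```

```bash
python3 - <<'E'
from h import *
st()
steps([.516,.0828,.25],down(-86.8),10)
E
```

```text
t 19.8 p [ 0.4844 -0.3222  0.2459] F [ 1.5 -0.1 -3.9] T [-0.09 -0.04  0.02] op 0.342
need rows 8.12 n 10 dist [0.0316 0.405  0.0041] rotdeg [ 0.13 -0.12 -0.06]
-0.81 -0.01 0.11 | 0.00 -0.00 -0.00
-0.81 -0.01 0.11 | 0.00 -0.00 -0.00
-0.81 -0.01 0.11 | 0.00 -0.00 -0.00
-0.81 -0.01 0.11 | 0.00 -0.00 -0.00
-0.81 -0.01 0.11 | 0.00 -0.00 -0.00
-0.81 -0.01 0.11 | 0.00 -0.00 -0.00
-0.81 -0.01 0.11 | 0.00 -0.00 -0.00
-0.81 -0.01 0.11 | 0.00 -0.00 -0.00
-0.81 -0.01 0.11 | 0.00 -0.00 -0.00
-0.81 -0.01 0.11 | 0.00 -0.00 -0.00
```

apply_moves(plan="-0.3 0 0.05 0 0 0 0;-0.6 0 0.1 0 0 0 0;-0.8 0 0.11 0 0 0 0;-0.9 0 0.12 0 0 0 0;-0.9 0 0.12 0 0 0 0")

```text
time_s: 20.3
eef_pos: [0.4992, -0.1442, 0.243]
eef_rot: [-0.513, 0.514, -0.488, 0.485]
wrist_force: [0.6, -0.6, -2.9]
opening: 0.338
```

apply_moves(plan="-0.9 0 0.12 0 0 0 0;-0.9 0 0.12 0 0 0 0;-0.8 0 0.11 0 0 0 0;-0.7 0 0.1 0 0 0 0;-0.5 0 0.08 0 0 0 0")

```text
time_s: 20.8
eef_pos: [0.5151, 0.0475, 0.243]
eef_rot: [-0.513, 0.515, -0.487, 0.485]
wrist_force: [0.8, 0.2, -4.3]
opening: 0.343
```

```bash
python3 - <<'E'
from h import *
st()
steps([.516,.0828,.21],down(-86.8),5)
E
```

```text
t 20.8 p [0.5151 0.0475 0.243 ] F [ 0.8  0.2 -4.3] T [ 0.   -0.03 -0.02] op 0.343
need rows 0.97 n 5 dist [ 0.0009  0.0353 -0.033 ] rotdeg [ 0.24 -0.01 -0.07]
-0.14 0.13 0.01 | 0.01 -0.00 -0.00
-0.14 0.13 0.01 | 0.01 -0.00 -0.00
-0.14 0.13 0.01 | 0.01 -0.00 -0.00
-0.14 0.13 0.01 | 0.01 -0.00 -0.00
-0.14 0.13 0.01 | 0.01 -0.00 -0.00
```

apply_moves(plan="-0.35 0 0 0 0 0 0;-0.3 0.1 0 0 0 0 0;-0.15 0.3 0 0 0 0 0;0 0.2 0 0 0 0 0;0 0 0 0 0 0 0")

```text
time_s: 21.3
eef_pos: [0.5126, 0.0845, 0.212]
eef_rot: [-0.512, 0.515, -0.488, 0.485]
wrist_force: [-0.8, -0.2, -2.5]
opening: 0.343
```

apply_moves(plan="0 0 0 0 0 0 0;0 0 0 0 0 0 0;0 0 0 0 0 0 0;0 0 0 0 0 0 0;0 0 0 0 0 0 0")

```text
time_s: 21.8
eef_pos: [0.5147, 0.0844, 0.2151]
eef_rot: [-0.513, 0.513, -0.487, 0.486]
wrist_force: [-0.3, -0.6, -4.2]
opening: 0.343
```

```bash
python3 snap.py w19 wrist; python3 snap.py s19 side;python3 snap.py t19 top; python3 - <<'E'
from h import *
st();crop("pics/s19.png","pics/s19a.png",240,140,140,130,5);crop("pics/t19.png","pics/t19a.png",210,160,110,110,6)
crop("pics/w19.png","pics/w19a.png",210,160,200,180,4)
steps([.516,.0828,.20],down(-86.8),5)
E
```

```text
t 21.8 p [0.5147 0.0844 0.2151] F [-0.3 -0.6 -4.2] T [-0.01  0.04 -0.01] op 0.343
t 21.85 p [0.5146 0.0845 0.215 ] F [-0.5 -0.5 -2.5] T [-0.03  0.03  0.  ] op 0.345
t 21.9 p [0.5146 0.0845 0.2149] F [-0.1 -0.1 -3.7] T [ 0.   -0.03 -0.05] op 0.34
t 21.95 p [0.5146 0.0845 0.2149] F [ 0.3  0.7 -3.6] T [-0.03  0.03  0.03] op 0.343
need rows 0.3 n 5 dist [ 0.0014 -0.0017 -0.0149] rotdeg [ 0.06 -0.12 -0.  ]
0.01 0.06 0.01 | 0.00 -0.00 -0.00
0.01 0.06 0.01 | 0.00 -0.00 -0.00
0.01 0.06 0.01 | 0.00 -0.00 -0.00
0.01 0.06 0.01 | 0.00 -0.00 -0.00
0.01 0.06 0.01 | 0.00 -0.00 -0.00
```

View pics/w19.png

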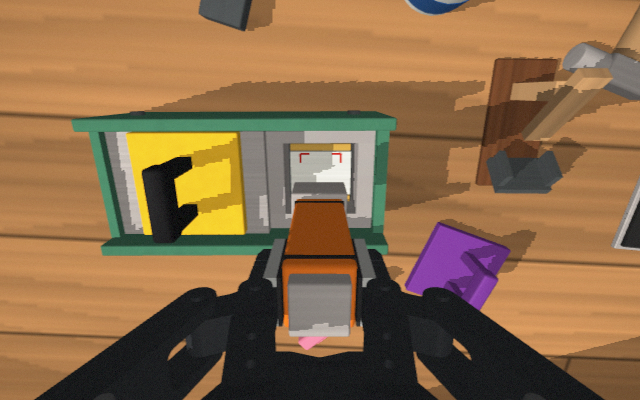

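View pics/w19a.png

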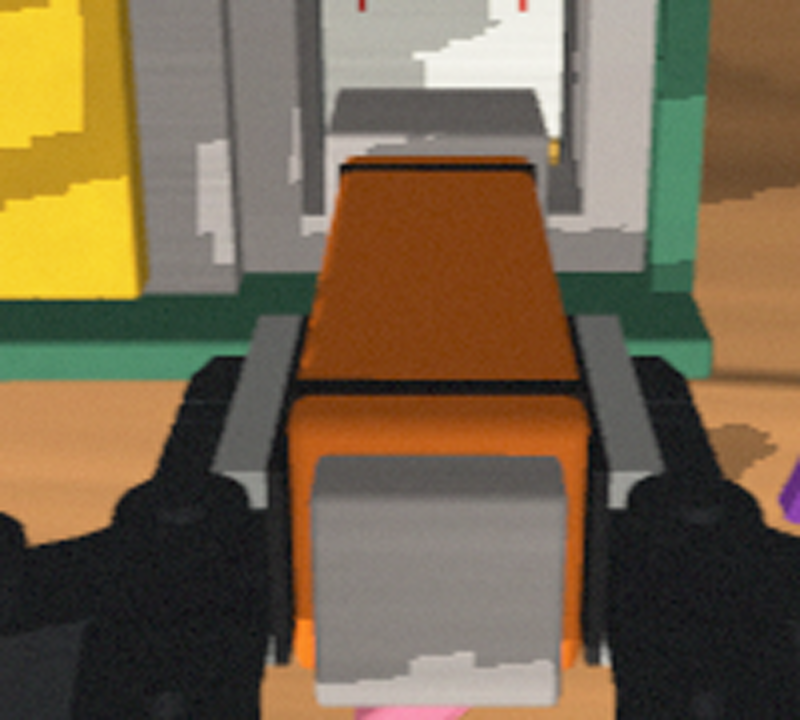

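View pics/s19a.png

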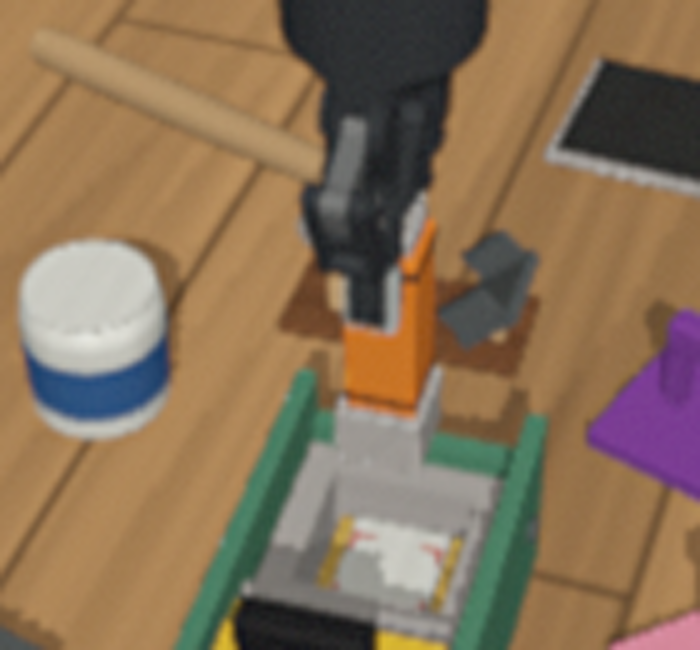

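```bash
python3 - <<'E'
from h import *
crop("pics/w19.png","pics/w19b.png",270,120,100,80,8)
E
cat > m6.py <<'E'
from m2 import *
W=L("w19"); e=lambda x,y:g(x,y,210,160,4)
d=.018; zb=.2150-.0903
fit("die",[(W,e(335,90),(d,d,zb)),(W,e(541,91),(d,-d,zb)),(W,e(328,134),(d,d,zb+.028)),(W,e(549,136),(d,-d,zb+.028))],[.515,.083,.05])
k=.012
fit("head",[(W,e(312,495),(k,k,zb+.12)),(W,e(566,496),(k,-k,zb+.12))],[.515,.083,.05])
E
python3 m6.py|tail -2
```

```text
die [0.5131 0.0841] yaw 2.67 [] rms px 0.56
head [0.5139 0.0839] yaw 2.85 [] rms px 0.78
```

View pics/w19b.png

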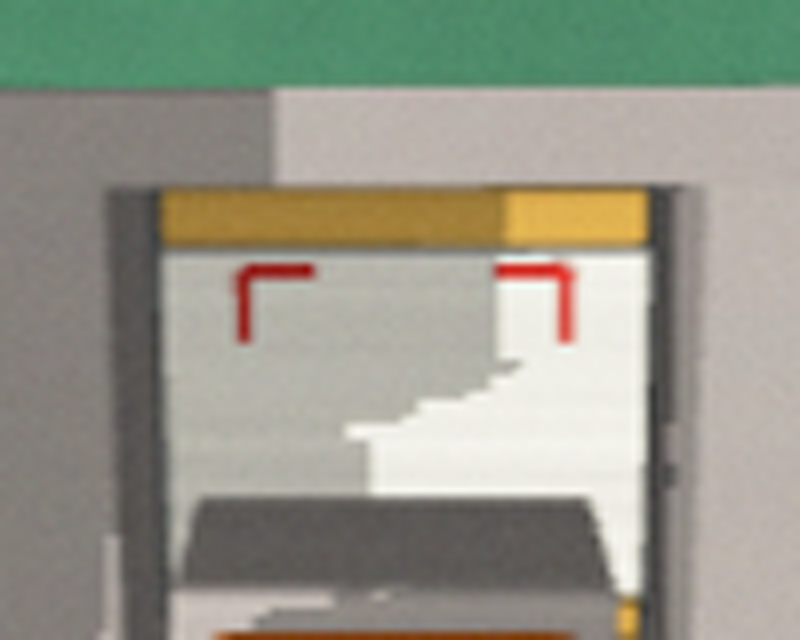

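```bash
cat > m7.py <<'E'
from m2 import *
W=L("w19"); e=lambda x,y:g(x,y,270,120,8);k=.019
fit("mark19",[(W,e(250,277),(k,k,.034)),(W,e(560,277),(k,-k,.034))],[.515,.083,.05])
W7=L("w7"); e=lambda x,y:g(x,y,260,130,6)
fit("mark7",[(W7,e(259,208),(k,k,.034)),(W7,e(478,208),(k,-k,.034)),(W7,e(477,415),(-k,-k,.034)),(W7,e(263,415),(-k,k,.034))],[.515,.083,.05])
E
python3 m7.py|tail -2
```

```text
mark19 [0.5154 0.0831] yaw 3.09 [] rms px 0.07
mark7 [0.5153 0.0829] yaw 3.36 [] rms px 0.18
```

apply_moves(plan="0.02 0.1 0.02 0 -0.04 0 0;0 0.3 0 0 0 0 0;0 0.4 0 0 0 0 0;0 0.3 0 0 0 0 0;0 0.1 0.01 0 0 0 0")

```text
time_s: 22.45
eef_pos: [0.5146, 0.0837, 0.1526]
eef_rot: [-0.513, 0.516, -0.486, 0.484]
wrist_force: [-0.3, -0.4, -4.2]
opening: 0.343
```

apply_moves(plan="0 0 0 0 0 0 0;0 0 0 0 0 0 0;0 0 0 0 0 0 0;0 0 0 0 0 0 0;0 0 0 0 0 0 0")

```text
time_s: 22.95
eef_pos: [0.5163, 0.0836, 0.1553]
eef_rot: [-0.514, 0.515, -0.485, 0.485]
wrist_force: [-0.6, 0.1, -4.0]
opening: 0.343
```

```bash
python3 snap.py w20 wrist; python3 snap.py s20 side; python3 - <<'E'
from h import *
st();crop("pics/s20.png","pics/s20a.png",270,170,100,110,7);crop("pics/w20.png","pics/w20a.png",250,130,140,100,5)
steps([.5162,.0833,.1243],down(-86.75),5)
E
```

```text
t 22.95 p [0.5163 0.0836 0.1553] F [-0.6  0.1 -4. ] T [-0.01 -0.04 -0.04] op 0.343
t 23.0 p [0.5162 0.0836 0.1552] F [-0.6  0.3 -3.5] T [ 0.01 -0.01  0.03] op 0.343
t 23.05 p [0.5161 0.0837 0.1551] F [-1.   0.1 -3.6] T [ 0.03  0.01 -0.02] op 0.342
need rows 0.62 n 5 dist [ 0.0001 -0.0004 -0.0308] rotdeg [0.04 0.11 0.  ]
0.00 0.12 0.00 | 0.00 0.00 0.00
0.00 0.12 0.00 | 0.00 0.00 0.00
0.00 0.12 0.00 | 0.00 0.00 0.00
0.00 0.12 0.00 | 0.00 0.00 0.00
0.00 0.12 0.00 | 0.00 0.00 0.00
```

View pics/w20a.png

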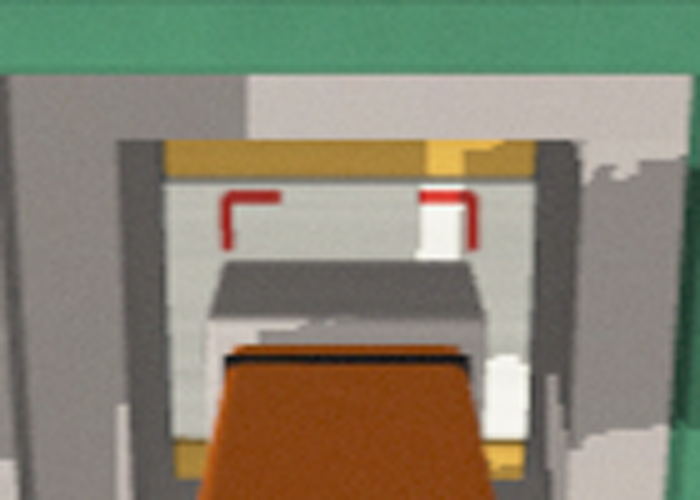

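View pics/s20a.png

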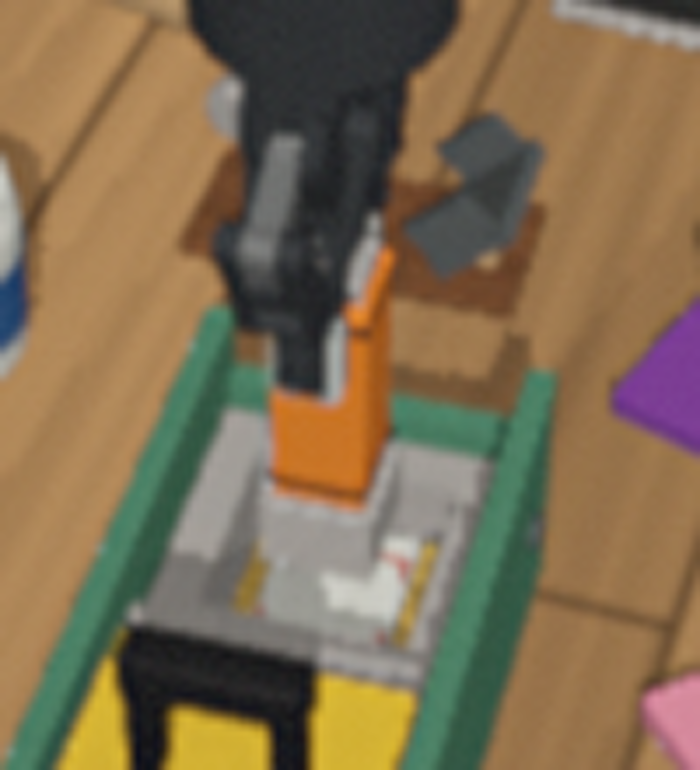

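apply_moves(plan="0.01 0.1 0 0 0 0 0;0 0.15 0 0 0 0 0;0 0.15 0 0 0 0 0;0 0.1 0 0 0 0 0;0 0.04 0 0 0 0 0")

```text
time_s: 23.55
eef_pos: [0.5153, 0.0832, 0.1266]
eef_rot: [-0.514, 0.515, -0.486, 0.484]
wrist_force: [-0.4, 0.2, -2.6]
opening: 0.339
```

apply_moves(plan="0 0 0 0 0 0 0;0 0 0 0 0 0 0;0 0 0 0 0 0 0;0 0 0 0 0 0 0;0 0 0 0 0 0 0")

```text
time_s: 24.05
eef_pos: [0.5161, 0.0831, 0.128]
eef_rot: [-0.514, 0.515, -0.485, 0.485]
wrist_force: [-0.6, -0.3, -3.5]
opening: 0.345
```

```bash
python3 snap.py w21 wrist; python3 snap.py s21 side; python3 - <<'E'
from h import *
st();crop("pics/s21.png","pics/s21a.png",280,200,80,80,9);crop("pics/w21.png","pics/w21a.png",270,150,100,70,8)
steps([.5162,.0833,.1243],down(-86.75),5)
E
```

```text
t 24.05 p [0.5161 0.0831 0.128 ] F [-0.6 -0.3 -3.5] T [ 0.05  0.04 -0.02] op 0.345
t 24.1 p [0.5161 0.0831 0.128 ] F [ 1.8 -0.2 -3.6] T [ 0.01 -0.01 -0.01] op 0.342
t 24.15 p [0.516  0.0831 0.1279] F [-0.7  0.3 -3.3] T [ 0.03  0.01 -0.04] op 0.341
need rows 0.07 n 5 dist [ 0.0002  0.0002 -0.0036] rotdeg [0.05 0.11 0.  ]
-0.00 0.01 0.00 | 0.00 0.00 0.00
-0.00 0.01 0.00 | 0.00 0.00 0.00
-0.00 0.01 0.00 | 0.00 0.00 0.00
-0.00 0.01 0.00 | 0.00 0.00 0.00
-0.00 0.01 0.00 | 0.00 0.00 0.00
```

View pics/w21a.png

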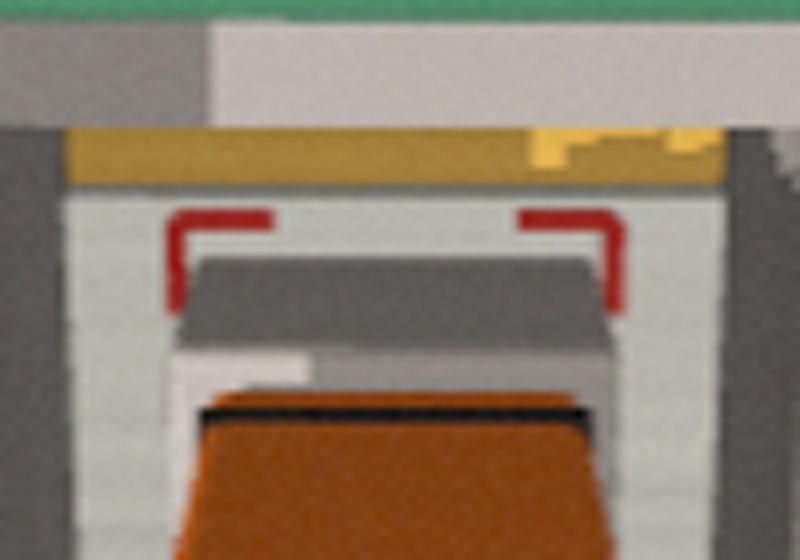

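View pics/s21a.png

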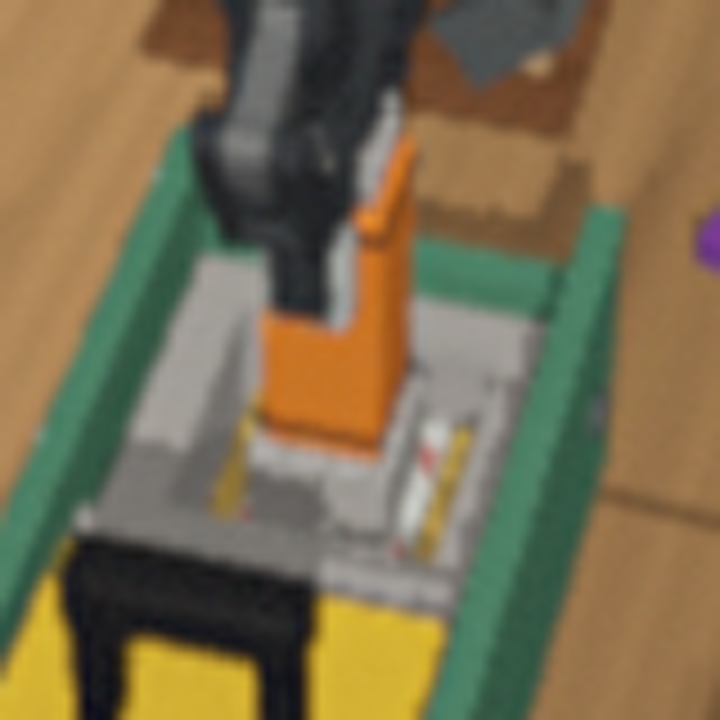

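```bash
cat > m8.py <<'E'
from m2 import *
W=L("w21"); e=lambda x,y:g(x,y,270,150,8)
th=np.radians(3.25);ex=np.array([np.cos(th),np.sin(th)])
zb=.128-.0903
print("die",(onz(W,e(396,257),zb)[:2]-.018*ex).round(4),"mark",(onz(W,e(396.5,229),.034)[:2]-.019*ex).round(4))
E
python3 m8.py|tail -1
```

```text
die [0.5147 0.0828] mark [0.5154 0.0828]
```

apply_moves(plan="0 0 0.01 0 0 0 0;0 0.02 0 0 0 0 0;0 0.02 0 0 0 0 0;0 0.02 0 0 0 0 0;0 0 0 0 0 0 0")

```text
time_s: 24.65
eef_pos: [0.5163, 0.0832, 0.1245]
eef_rot: [-0.514, 0.515, -0.486, 0.485]
wrist_force: [-0.3, -0.3, -3.2]
opening: 0.342
```

```bash
python3 -c "
from h import *
st()"
```

```text
t 24.65 p [0.5163 0.0832 0.1245] F [-0.3 -0.3 -3.2] T [ 0.   -0.03  0.  ] op 0.342
```

apply_moves(plan="0 0.01 0 0 0 0 0;0 0.01 0 0 0 0 0;0 0.01 0 0 0 0 0;0 0 0 0 0 0 0;0 0 0 0 0 0 0")

```text
time_s: 25.15
eef_pos: [0.5165, 0.0832, 0.1234]
eef_rot: [-0.514, 0.515, -0.485, 0.485]
wrist_force: [-1.6, 0.5, 0.1]
opening: 0.345
```

apply_moves(plan="0 0.02 0 0 0 0 0;0 0.03 0 0 0 0 0;0 0.03 0 0 0 0 0;0 0.02 0 0 0 0 0;0 0.01 0 0 0 0 0")

```text
time_s: 25.65
eef_pos: [0.5167, 0.0832, 0.1181]
eef_rot: [-0.514, 0.515, -0.485, 0.485]
wrist_force: [-2.5, 1.3, 6.5]
opening: 0.344
```

```bash
python3 -c "
from h import *
st()"
```

```text
t 25.65 p [0.5167 0.0832 0.1181] F [-2.5  1.3  6.5] T [ 0.05  0.64 -0.02] op 0.344
```

apply_moves(plan="0 0.02 0 0 0 0 0;0 0.02 0 0 0 0 0;0 0 0 0 0 0 0;0 0 0 0 0 0 0;0 0 0 0 0 0 0")

```text
time_s: 26.15
eef_pos: [0.5167, 0.0832, 0.1165]
eef_rot: [-0.514, 0.515, -0.485, 0.485]
wrist_force: [-3.9, 0.9, 7.5]
opening: 0.344
```

```bash
python3 snap.py w22 wrist; python3 -c "
from h import *
st();crop('pics/w22.png','pics/w22a.png',270,150,100,70,8)"
```

```text
t 26.15 p [0.5167 0.0832 0.1165] F [-3.9  0.9  7.5] T [ 0.01  0.82 -0.03] op 0.344
t 26.2 p [0.5167 0.0832 0.1165] F [-3.9  0.2  8.3] T [ 0.09  0.81 -0.02] op 0.34
```

View pics/w22a.png

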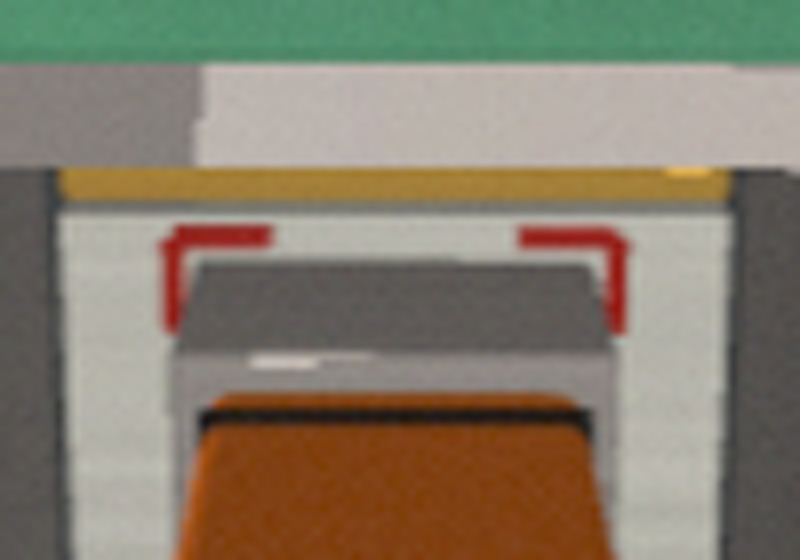

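Force and travel both put the bed about 6.5 mm down, with the die inside the ticks. Holding steady for another half second and more.

apply_moves(plan="0 0 0 0 0 0 0;0 0 0 0 0 0 0;0 0 0 0 0 0 0;0 0 0 0 0 0 0;0 0 0 0 0 0 0")

```text
time_s: 26.7
eef_pos: [0.5167, 0.0832, 0.1165]
eef_rot: [-0.514, 0.515, -0.485, 0.485]
wrist_force: [-3.2, 0.5, 8.4]
opening: 0.341
```

apply_moves(plan="0 0 0 0 0 0 0;0 0 0 0 0 0 0;0 0 0 0 0 0 0;0 -0.02 0 0 0 0 0;0 -0.04 0 0 0 0 0")

```text
time_s: 27.2
eef_pos: [0.5166, 0.0832, 0.1192]
eef_rot: [-0.514, 0.515, -0.485, 0.485]
wrist_force: [-3.0, 1.4, 4.2]
opening: 0.341
```

apply_moves(plan="0 -0.04 0 0 0 0 0;0 -0.04 0 0 0 0 0;0 -0.04 0 0 0 0 0;0 -0.04 0 0 0 0 0;0 -0.06 0 0 0 0 0")

```text
time_s: 27.7
eef_pos: [0.516, 0.0831, 0.1292]
eef_rot: [-0.514, 0.515, -0.486, 0.485]
wrist_force: [0.1, -0.2, -3.0]
opening: 0.341
```

apply_moves(plan="0 -0.1 0 0 0 0 0;0 -0.2 0 0 0 0 0;0 -0.3 0 0 0 0 0;0 -0.5 0 0 0 0 0;0 -0.6 0 0 0 0 0")

```text
time_s: 28.2
eef_pos: [0.5158, 0.0832, 0.2153]
eef_rot: [-0.514, 0.515, -0.486, 0.484]
wrist_force: [0.9, 0.0, -3.1]
opening: 0.346
```

apply_moves(plan="0 -0.5 0 0 0 0 0;0 -0.3 0 0 0 0 0;0 -0.1 0 0 0 0 0;0 0 0 0 0 0 0;0 0 0 0 0 0 0")

```text
time_s: 28.7
eef_pos: [0.5161, 0.0832, 0.2589]
eef_rot: [-0.514, 0.515, -0.486, 0.484]
wrist_force: [-0.9, 0.4, -2.7]
opening: 0.348
```

```bash
python3 snap.py w23 wrist; python3 - <<'E'
from h import *
st()
steps([.4855,-.323,.23],down(-87.0),10)
E
```

```text
t 28.7 p [0.5161 0.0832 0.2589] F [-0.9  0.4 -2.7] T [-0.04 -0.   -0.02] op 0.348
t 28.75 p [0.5159 0.0832 0.2585] F [ 0.  -0.4 -3.8] T [-0.07  0.07 -0.03] op 0.341
need rows 8.17 n 10 dist [-0.0304 -0.4062 -0.0285] rotdeg [ 0.19  0.36 -0.02]
0.81 0.06 -0.11 | 0.00 0.01 -0.00
0.81 0.06 -0.11 | 0.00 0.01 -0.00
0.81 0.06 -0.11 | 0.00 0.01 -0.00
0.81 0.06 -0.11 | 0.00 0.01 -0.00
0.81 0.06 -0.11 | 0.00 0.01 -0.00
0.81 0.06 -0.11 | 0.00 0.01 -0.00
0.81 0.06 -0.11 | 0.00 0.01 -0.00
0.81 0.06 -0.10 | 0.00 0.01 -0.00
0.81 0.06 -0.10 | 0.00 0.01 -0.00
0.81 0.06 -0.10 | 0.00 0.01 -0.00
```

View pics/w23.png

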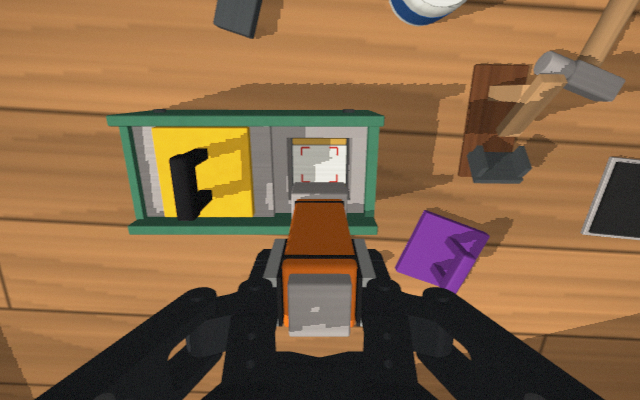

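apply_moves(plan="0.3 0 -0.05 0 0.03 0 0;0.6 0 -0.1 0 0 0 0;0.8 0 -0.11 0 0 0 0;0.9 0 -0.12 0 0 0 0;0.9 0 -0.12 0 0 0 0")

```text
time_s: 29.25
eef_pos: [0.5003, -0.0949, 0.259]
eef_rot: [-0.513, 0.514, -0.487, 0.485]
wrist_force: [1.1, -0.7, -3.6]
opening: 0.343
```

apply_moves(plan="0.9 0 -0.12 0 0 0 0;0.9 0 -0.12 0 0 0 0;0.9 0 -0.11 0 0 0 0;0.8 0 -0.1 0 0 0 0;0.6 0 -0.08 0 0 0 0")

```text
time_s: 29.75
eef_pos: [0.4846, -0.3023, 0.2588]
eef_rot: [-0.512, 0.514, -0.487, 0.486]
wrist_force: [0.6, 0.1, -3.5]
opening: 0.34
```

apply_moves(plan="0.35 0 -0.03 0 0 0 0;0.15 0 0 0 0 0 0;0 0.2 0 0 0 0 0;0 0.3 0 0 0 0 0;0 0.3 0 0 0 0 0")

```text
time_s: 30.25
eef_pos: [0.486, -0.3223, 0.2181]
eef_rot: [-0.514, 0.514, -0.486, 0.485]
wrist_force: [-0.7, 0.0, -4.7]
opening: 0.347
```

apply_moves(plan="0 0 0 0 0 0 0;0 0 0 0 0 0 0;0 0 0 0 0 0 0;0 0 0 0 0 0 0;0 0 0 0 0 0 0")

```text
time_s: 30.75
eef_pos: [0.4863, -0.3244, 0.2205]
eef_rot: [-0.513, 0.514, -0.486, 0.486]
wrist_force: [-0.5, 0.1, -3.0]
opening: 0.344
```

```bash
python3 snap.py w24 wrist; python3 - <<'E'
from h import *
st()
crop("pics/w24.png","pics/w24a.png",220,60,200,200,4)
steps([.486,-.3227,.1003],down(-87.0),5)
E
```

```text
t 30.75 p [ 0.4863 -0.3244  0.2205] F [-0.5  0.1 -3. ] T [ 0.01 -0.04  0.01] op 0.344
t 30.8 p [ 0.4862 -0.3243  0.2204] F [ 0.   0.7 -2.7] T [-0.    0.01 -0.02] op 0.341
need rows 2.4 n 5 dist [-0.0002  0.0016 -0.1201] rotdeg [0.03 0.15 0.04]
-0.01 0.48 -0.00 | 0.00 0.00 0.00
-0.01 0.48 -0.00 | 0.00 0.00 0.00
-0.01 0.48 -0.00 | 0.00 0.00 0.00
-0.01 0.48 -0.00 | 0.00 0.00 0.00
-0.01 0.48 -0.00 | 0.00 0.00 0.00
```

View pics/w24a.png

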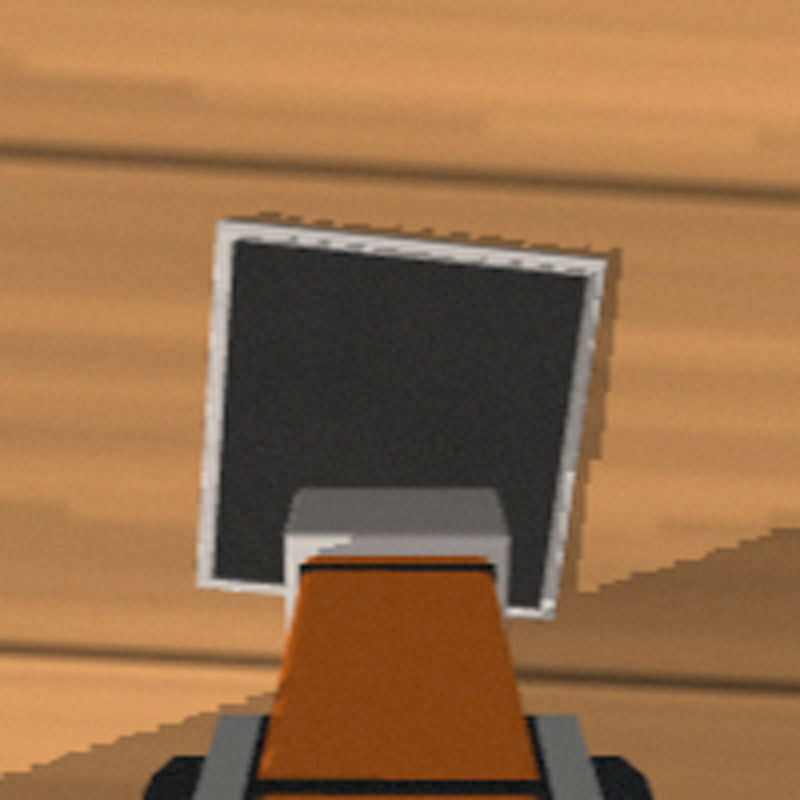

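apply_moves(plan="-0.02 0.3 0 0 0 0 0;0 0.6 0 0 0 0 0;0 0.6 0 0 0 0 0;0 0.5 0 0 0 0 0;0 0.2 0 0 0 0 0")

```text
time_s: 31.3
eef_pos: [0.4839, -0.3213, 0.1058]
eef_rot: [-0.513, 0.514, -0.489, 0.484]
wrist_force: [-0.8, 0.9, -3.9]
opening: 0.344
```

apply_moves(plan="0 0 0 0 0 0 0;0 0 0 0 0 0 0;0 0.04 0 0 0 0 0;0 0.02 0 0 0 0 0;0 0 0 0 0 0 0")

```text
time_s: 31.8
eef_pos: [0.4861, -0.3234, 0.1076]
eef_rot: [-0.513, 0.514, -0.486, 0.486]
wrist_force: [0.1, 0.3, -3.8]
opening: 0.347
```

```bash
python3 snap.py w25 wrist; python3 - <<'E'
from h import *
st()
crop("pics/w25.png","pics/w25a.png",220,110,200,200,4)
steps([.486,-.3227,.1003],down(-87.0),5)
E
```

```text
t 31.8 p [ 0.4861 -0.3234  0.1076] F [ 0.1  0.3 -3.8] T [-0.01  0.02 -0.04] op 0.347
t 31.85 p [ 0.486  -0.3233  0.1074] F [-0.1 -0.1 -3.1] T [-0.04 -0.06  0.03] op 0.343
need rows 0.14 n 5 dist [-0.      0.0006 -0.0071] rotdeg [0.03 0.15 0.04]
-0.00 0.03 -0.00 | 0.00 0.00 0.00
-0.00 0.03 -0.00 | 0.00 0.00 0.00
-0.00 0.03 -0.00 | 0.00 0.00 0.00
-0.00 0.03 -0.00 | 0.00 0.00 0.00
-0.00 0.03 -0.00 | 0.00 0.00 0.00
```

View pics/w25a.png

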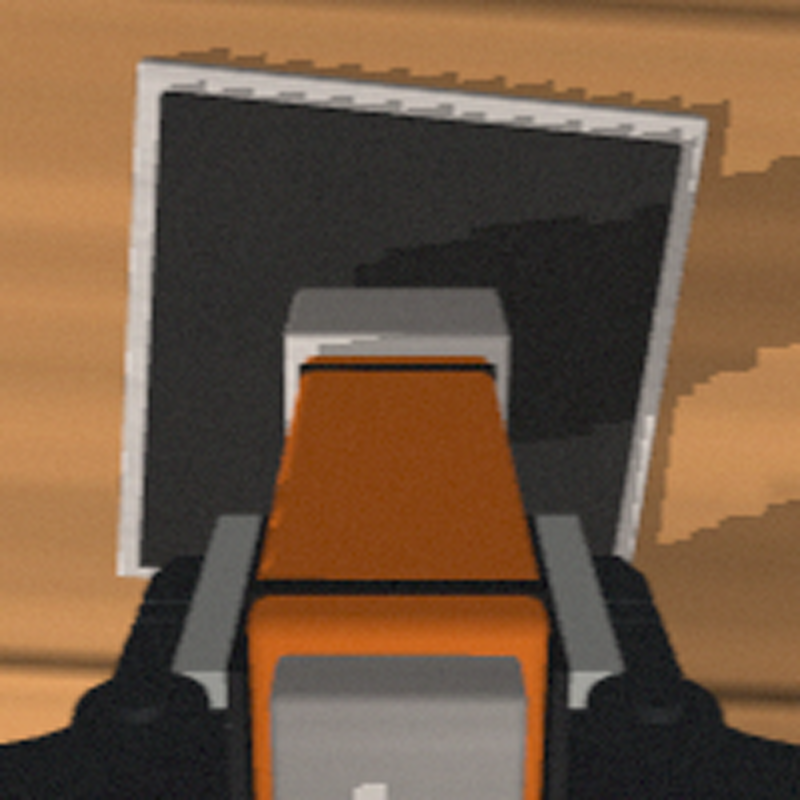

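apply_moves(plan="0.03 0 0 0 0 0 0;0 0.05 0 0 0 0 0;0 0.05 0 0 0 0 0;0 0.02 0 0 0 0 0;0 0 0 0 0 0 0")

```text
time_s: 32.35
eef_pos: [0.4858, -0.3245, 0.1006]
eef_rot: [-0.513, 0.514, -0.487, 0.486]
wrist_force: [0.4, 0.1, -3.8]
opening: 0.341
```

apply_moves(plan="0 0.01 0 0 0 0 0;0 0.01 0 0 0 0 0;0 0 0 0 0 0 0;0 0 0 0 0 0 0;0 0 0 0 0 0 0")

```text
time_s: 32.85
eef_pos: [0.486, -0.3246, 0.1003]
eef_rot: [-0.513, 0.514, -0.486, 0.486]
wrist_force: [-1.6, 1.4, 3.7]
opening: 0.342
```

Contact at about 7 N. Releasing and rising straight up.

apply_moves(plan="0 -0.01 0 0 0 0 0;0 0 0 0 0 0 0.45;0 0 0 0 0 0 0.6;0 0 0 0 0 0 0.8;0 0 0 0 0 0 1")

```text
time_s: 33.35
eef_pos: [0.4859, -0.3248, 0.1003]
eef_rot: [-0.513, 0.514, -0.486, 0.486]
wrist_force: [0.2, -0.5, 0.8]
opening: 0.912
```

apply_moves(plan="0 0 0 0 0 0 1;0 -0.2 0 0 0 0 1;0 -0.5 0 0 0 0 1;0 -0.8 0 0 0 0 1;0 -0.8 0 0 0 0 1")

```text
time_s: 33.85
eef_pos: [0.4857, -0.3243, 0.2168]
eef_rot: [-0.513, 0.514, -0.487, 0.485]
wrist_force: [1.1, -1.4, 0.9]
opening: 1.0
```

apply_moves(plan="0 -0.4 0 0 0 0 1;0 0 -0.3 0 0 0 1;0 0 -0.6 0 0 0 1;0 0 -0.6 0 0 0 1;0 0 -0.3 0 0 0 1")

```text
time_s: 34.35
eef_pos: [0.3946, -0.3296, 0.2362]
eef_rot: [-0.513, 0.514, -0.486, 0.486]
wrist_force: [1.4, 0.0, 0.2]
opening: 1.0
```

```bash
python3 snap.py w26 wrist; python3 snap.py s26 side; python3 snap.py t26 top; python3 - <<'E'
from h import *
crop("pics/t26.png","pics/t26a.png",170,150,300,120,2.6)
crop("pics/s26.png","pics/s26a.png",240,120,180,200,4)
E
```

```text
t 34.35 p [ 0.3946 -0.3296  0.2362] F [1.4 0.  0.2] T [-0.    0.03 -0.02] op 1.0
t 34.4 p [ 0.3937 -0.3297  0.2361] F [ 0.1 -0.6  0.6] T [-0.01 -0.    0.  ] op 1.0
t 34.45 p [ 0.3951 -0.3299  0.2362] F [ 0.5 -0.4 -0. ] T [-0.02 -0.01 -0.02] op 1.001
```

View pics/w26.png

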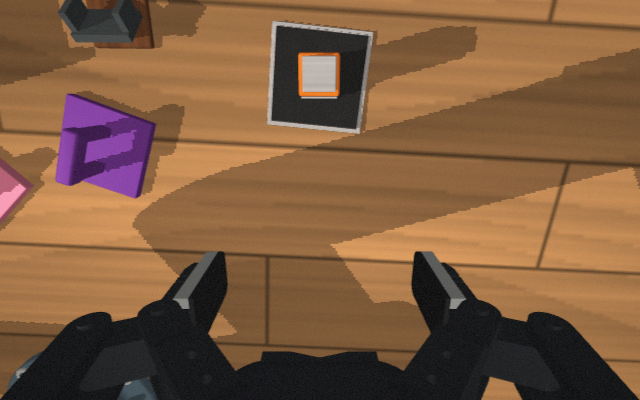

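View pics/s26a.png

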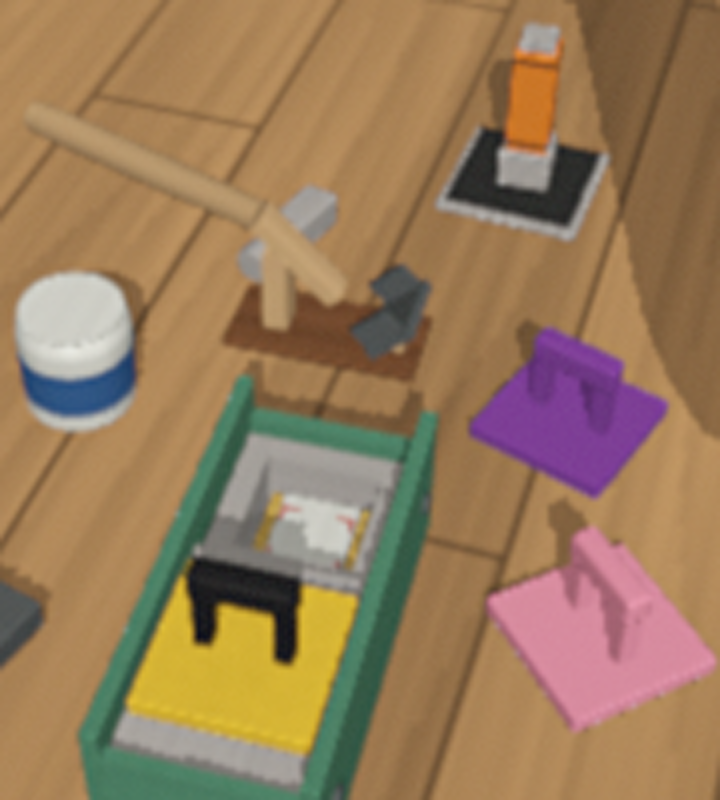

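View pics/t26a.png

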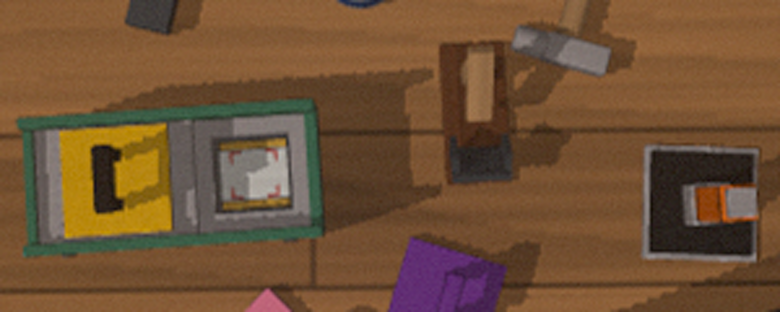

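The punch stands upright near the pad's middle, the hatch lies flat on the deck clear of the well, and the bystanders haven't moved. Handing in.

```bash
python3 - <<'E'
from h import *
st(); print(ctrl.hand_in())
E
```

```text
t 34.5 p [ 0.3961 -0.33    0.2363] F [ 0.7 -0.8  0.1] T [ 0.01  0.03 -0.02] op 1.002
the job is handed in; nothing more can be done
None
```

The job is handed in at 34.5 s of the 72 s allowed, with every step done in the order asked. `hand_in` reports no verdict, so the notes below rest on my own checks.

- **Hatch:** I lifted it about 18 mm, slid it about 115 mm along the channel and set it down on the parking deck. The last pictures show it flat and clear of the well.
- **First stand:** I took the punch from the rack, turned it upright and let it go on the pad. It measured within about 1.5 mm of the middle.
- **Press:** I took it again by its upper end and pressed inside the ticks. Tool travel put the bed about 6.9 mm down, while force (about 11.5 to 12 N) put it at 6.2 to 6.6 mm. I held it there for about a second.
- **Side force and lift:** About 3 to 4 N of side force built up while pressing. The tool's sideways position shifted only about 0.7 mm as I lifted straight off.
- **Final state:** The punch stands upright on the pad, about 1 to 2 mm from its middle. The gripper is open and touching nothing, and the hammer, tin and steel bar look unmoved.

One disagreement stayed unresolved: the top camera placed things about 2 mm nearer the robot than the wrist camera did, which is within the stated calibration. I followed the wrist camera.

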